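# Fill the brush holder with beads and nest the scoop

## Robot

A 6-joint arm with a two-finger parallel gripper is mounted at the origin on the work surface. World frame = base frame: x ahead of the robot, y to its left, z up, the work surface at z = 0. Lengths are in m, angles in rad, forces in N, time in s.
With the tool pointing down it reaches from about 0.35 to 0.975 m from the base axis. Payload 4.9 kg.
Tool frame: the origin (TCP) lies at the very end of the fingers, on their centre line; the grasp point (between the pads) lies 19 mm behind it; z points along the fingers, y is the line along which they close (so a half turn about z gives the same grasp; the last joint's range is limited). The gripper opens to 85 mm and grips with 20 to 120 N. Pads are 22 mm wide; open, the fingers measure 114 mm over their backs; the gripper's body (76 mm by 85 mm) begins 54 mm behind the grasp point. The pads swing forward as they close: fully open they stand 13 mm farther back than shut.
Start: joints at [0.99, 0.053, 1.613, -0, 1.476, -0.119], TCP at [0.278, 0.56, 0.231] pointing down, gripper open.
Joint ranges: [-3.01, 3.01], [-1.01, 2.22], [0.06, 2.58], [-1.02, 4.17], [0.09, 2.62], [-3.14, 3.14]. Speed limits (rad/s): [2.57, 2.57, 3.14, 3.14, 3.14, 3.14].

## Interface

Orientations are given as a unit quaternion [w, x, y, z].
In Python, from plant import manip gives the robot as it stands.
- The arm moves only by the shell command python3 -m pendant 'ROWS'. ROWS is JSON, a list of rows, each a list of 3 entries, a list of its own where there are three numbers: the opening, from 0 (shut) to 1 (fully open), then the shift along the tool's x, y, z in units of 12 cm (1.0 is 12 cm), then the turn about the tool's z in units of pi rad (1.0 is pi rad). In form: [[gripper, [dx, dy, dz], roll], ...]. A call has 1 to 10 rows; each row is the pose to reach, as a shift and turn from the pose commanded when the call began, along the tool's axes at that moment, turning the shorter way round; what a row does not reach only later rows make up. A row lasts 1/10 s, in which the tool goes at most 50 mm and 8.59 degrees, less where a joint would pass 70% of its speed; a pose out of reach is approached as far as the arm can. A call with a number of a shift or a turn outside -1 to 1 is refused whole. A call with a gripper value outside its range is refused whole. The fingers move at their own pace and stop on an object; the grip force is fixed at half the most. Time passes only in rows, so rows that repeat a pose let the fingers close. It gives the time, the measured TCP pose, the force, the opening and the grip force at its end, in the units of the state.
- manip.state(): the state, without advancing time (a new reading comes with each control period).
- manip.grab_frame(name): name is "scene" or "top" or "wrist"; returns a dict with "img" (384x512x3 uint8, red, green, blue), "fx", "fy", "cx", "cy" (pixels), "eye" and "rotation" of the camera in the world; the wrist camera has in their place "tool_from_camera" (4x4, takes a point from camera to tool coordinates, whose origin is the TCP and whose axes are the flange's). Camera axes: x right, y down, z forward; pixel columns grow to the right and rows downward; lengths in m; the calibration is good to about 2 mm. A picture is of the moment at which its call begins: read the wrist's pose just before it. There is no depth.
- manip.job_done(): hands the job in; it is judged then, once.
The state is a dict: "time": time; "joint_pos": joint angles; "joint_vel": joint speeds; "joint_efforts": joint torques, N m; "tool_pos": TCP position; "tool_rot": TCP orientation; "contact_force": force on the tool from outside, world axes, zero at the start; "ft_torque": the same for the moment, N m; "gripper_width": opening from 0.0 (shut) to 1.0 (fully open); "grasp_force": force on a finger pad.
Only numpy, scipy, OpenCV 4.12 (cv2) and the standard library are available. Lean on these libraries where they do the work, as an engineer would, in place of code of your own. Each camera call takes 0.05 s, during which the arm holds its last target. There are 200 camera calls.

## Task

Pick up the small steel scoop and pour all five stone beads through the funnel into the glass brush holder, spilling none. Then nest the emptied scoop upright and fully down inside the larger scoop of the same shape. Leave the funnel seated in the brush holder, keep the holder standing, and do not disturb the ceramic jar or the face scrubber.

Things in the scene. Friction and masses are not known exactly. Their poses are not given: they have to be found in the camera images.
- scoop: smaller steel scoop, upright, holding the five beads: flared round cup 40 mm high, outside 48 mm across at the foot and 72 mm at the rim, wall and floor 3 mm; straight round handle 12 mm thick, level along its own +x, axis 38 mm above the underside, from 36 to 131 mm off the cup's centre. 80 g. Origin: centre of the cup's underside; z up out of the mouth
- big_scoop: larger empty steel scoop of the same shape: 32 mm high, outside 64 mm across at the foot, 84 mm at the rim (58 and 78 inside), wall and floor 3 mm; handle 12 mm thick along its own +x, axis 26 mm up, to 121 mm off centre. Nested, the small scoop's underside is 3 mm above this one's, its handle passes over the rim. Origin: centre of the underside; z up
- tube: narrow clear glass brush holder, an open upright cylinder 95 mm high, 59 mm outside and 51 mm inside diameter, floor 6 mm thick, 450 g, standing loose on the vanity. Origin: centre of its underside; z up
- funnel: wide white plastic funnel standing loose in the mouth of the glass brush holder: 85 mm high, mouth 110 mm across, spout 40 mm inside and 45 mm outside diameter, a flat collar 66 mm across, 25 mm above the spout's lower end, rests on the holder's rim. Origin: centre of the spout's lower end (70 mm above the holder's underside); z up
- funnel_mouth (a point): centre of the funnel's open top rim, 155 mm above the vanity when seated
- jar: bystander: closed white ceramic jar with a knobbed lid, 60 mm across, 60 mm high. Origin: centre of its underside
- scrubber: bystander: orange silicone face scrubber, a disc 58 mm across, 20 mm high. Origin: centre of its underside
- bead0: one of five alike chunky brown stone beads, barrel-shaped, 16 mm across and 16 mm long, 12 g, at first in the smaller scoop. Origin: its middle
- bead1: one of five alike chunky brown stone beads, barrel-shaped, 16 mm across and 16 mm long, 12 g, at first in the smaller scoop. Origin: its middle
- bead2: one of five alike chunky brown stone beads, barrel-shaped, 16 mm across and 16 mm long, 12 g, at first in the smaller scoop. Origin: its middle
- bead3: one of five alike chunky brown stone beads, barrel-shaped, 16 mm across and 16 mm long, 12 g, at first in the smaller scoop. Origin: its middle
- bead4: one of five alike chunky brown stone beads, barrel-shaped, 16 mm across and 16 mm long, 12 g, at first in the smaller scoop. Origin: its middle
There are look-alikes about, which are no part of the job. Leave any green look-alike of the scoop alone. Leave any green look-alike of the funnel alone.

How it is judged:
On the way, in this order (a step that is already met when the one before it is completed fails the run):
1. the small scoop is lifted clear of the vanity with all five beads still in it (height (world z) of scoop above 0.09 m and distance between each of bead0, bead1, bead2, bead3, bead4 and scoop below 0.06 m), for 0.1 s.
2. all five beads lie in the glass brush holder below the funnel, poured from the raised scoop, with the funnel still seated (height (world z) of scoop above 0.09 m and z of bead0 in the frame of tube between 0 and 0.066 m and horizontal distance between each of bead0, bead1, bead2, bead3, bead4 and tube below 0.029 m and z of bead1 in the frame of tube between 0 and 0.066 m and z of bead2 in the frame of tube between 0 and 0.066 m and z of bead3 in the frame of tube between 0 and 0.066 m and z of bead4 in the frame of tube between 0 and 0.066 m and horizontal distance between funnel and tube below 0.012 m and z of funnel in the frame of tube below 0.078 m and angle between funnel's own z axis and vertical below 0.12 rad and angle between tube's own z axis and vertical below 0.1 rad and height (world z) of tube below 0.008 m), for 0.2 s.
At the end, for the whole second after the job is handed in: All beads in the holder under the funnel (within 29 mm of its axis, below 66 mm); holder standing, funnel seated (12 mm off centre, 8 mm raised, 0.12 rad at most); small scoop in the big one, upright within 0.12 rad, centres within 11 mm, undersides within 9 mm; released, at rest (z of bead0 in the frame of tube between 0 and 0.066 m and horizontal distance between each of bead0, bead1, bead2, bead3, bead4 and tube below 0.029 m and z of bead1 in the frame of tube between 0 and 0.066 m and z of bead2 in the frame of tube between 0 and 0.066 m and z of bead3 in the frame of tube between 0 and 0.066 m and z of bead4 in the frame of tube between 0 and 0.066 m and horizontal distance between funnel and tube below 0.012 m and z of funnel in the frame of tube below 0.078 m and angle between each of funnel, scoop's own z axis and vertical below 0.12 rad and angle between each of tube, big_scoop's own z axis and vertical below 0.1 rad and height (world z) of each of tube, big_scoop below 0.008 m and horizontal distance between scoop and big_scoop below 0.011 m and z of scoop in the frame of big_scoop between 0 and 0.009 m and linear speed of each of scoop, big_scoop, tube below 0.03 m/s); the robot touches nothing.
It fails at once if a bead is spilled onto the vanity ((height (world z) of bead0 below 0.03 m and horizontal distance between bead0 and tube above 0.04 m and distance between bead0 and scoop above 0.07 m) or (height (world z) of bead1 below 0.03 m and horizontal distance between bead1 and tube above 0.04 m and distance between bead1 and scoop above 0.07 m) or (height (world z) of bead2 below 0.03 m and horizontal distance between bead2 and tube above 0.04 m and distance between bead2 and scoop above 0.07 m) or (height (world z) of bead3 below 0.03 m and horizontal distance between bead3 and tube above 0.04 m and distance between bead3 and scoop above 0.07 m) or (height (world z) of bead4 below 0.03 m and horizontal distance between bead4 and tube above 0.04 m and distance between bead4 and scoop above 0.07 m)).
It fails at once if the funnel is knocked or lifted off the brush holder (distance between funnel and tube above 0.095 m).
It fails at once if the brush holder is tipped (angle between tube's own z axis and vertical above 0.35 rad).
It fails at once if the fingers handle a bead (contact force between the fingers and bead0 above 3 N or contact force between the fingers and bead1 above 3 N or contact force between the fingers and bead2 above 3 N or contact force between the fingers and bead3 above 3 N or contact force between the fingers and bead4 above 3 N).
It fails at once if the ceramic jar or the face scrubber is disturbed (moved more than 30 mm) (distance of any of jar, scrubber from where it was at the start of the episode above 0.03 m).
It also fails if it takes over 59 s, if anything falls off the work surface, if the arm or the gripper's body presses on something with over 40 N, if the wrist force passes 120 N, or if a joint passes its speed limit or range.

## Working session

There is one attempt and no reset: what is moved stays moved. The work goes in short steps, Python scripts to look and compute and a shell command to move; the robot and the scene stay as the last step left them, time stands still between calls to the robot, and variables do not carry over. Pictures are saved under pics/ and viewed, at most 10 in all, crops included, and the job is handed in when it is done.

```bash
mkdir -p pics; python3 - <<'E'
from plant import manip
import cv2,pickle
for n in("scene","top"):
    f=manip.grab_frame(n);cv2.imwrite(f"pics/{n}0.png",cv2.resize(f["img"][:,:,::-1],(800,600),interpolation=cv2.INTER_CUBIC));pickle.dump(f,open(n+".pkl","wb"))
    print(n,f["fx"],f["cx"],f["cy"],f["eye"],f["rotation"])
print(manip.state())
E
```

```text
scene 346.71035042407243 252.9629467799955 193.76076047320655 [1.1011359  0.02952029 0.58868381] [-0.29273216  0.59770865  0.67145105 -0.32589221]
top 351.60790124784484 257.4821196871779 192.737372053141 [ 0.46866606 -0.05379171  0.85669968] [-0.04281727  0.70730861 -0.70517801  0.02460051]
{'time': 0.1, 'joint_pos': array([ 9.89963605e-01,  5.32858329e-02,  1.61414014e+00,  1.50775211e-05,
        1.47602835e+00, -1.19025962e-01]), 'joint_vel': array([-0.00022277, -0.00200721, -0.00199126,  0.00138674, -0.00150768,
        0.00138628]), 'joint_efforts': array([ 4.82367777e-04, -3.94903994e+01, -3.71363139e+01, -1.01491812e-04,
        3.87670836e-03, -1.73906841e-05]), 'tool_pos': array([0.27817786, 0.55905088, 0.23019897]), 'tool_rot': array([-3.26167242e-04,  2.28857623e-01,  9.73459461e-01, -8.71846086e-04]), 'contact_force': array([-0.69741435,  0.5029578 , -0.47134937]), 'ft_torque': array([-0.00078174,  0.00245445, -0.01119826]), 'grasp_force': 0.0, 'gripper_width': 1.0013510372210177}
```

View pics/top0.png

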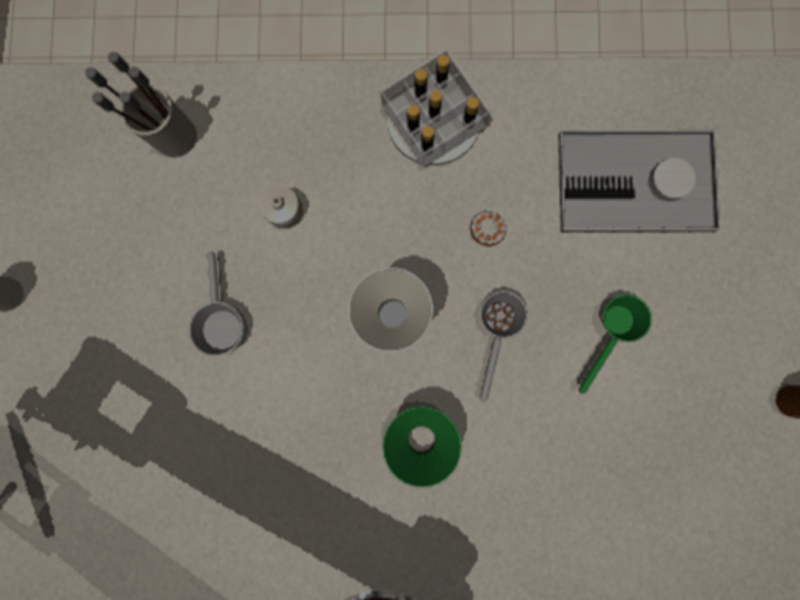

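View pics/scene0.png

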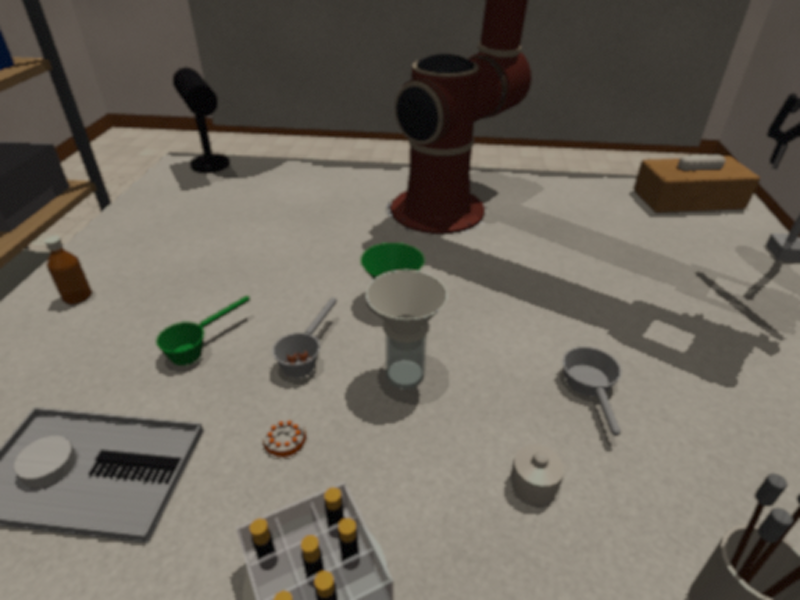

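The top view shows the steel scoop with beads at about (503,314), its handle end at (485,397). The white funnel is at (391,310) and the big scoop at (217,328), with its handle tip at (212,255). The jar is at (283,206), the scrubber at (488,228), and the green look-alikes at (423,446) and (627,317). The scene view agrees with this layout.

The moves can't tilt the tool. My plan is to grip the handle and let the cup swing down about the pad axis at a reduced grip.

```bash
cat > h.py <<'E'
import numpy as np,cv2,pickle
from scipy.spatial.transform import Rotation as R
from plant import manip
q=lambda a:R.from_quat(np.r_[a[1:],a[0]])
def ground(f,u,v,z):   # pixel (native) -> world at height z
    d=q(f["rotation"]).apply([(u-f["cx"])/f["fx"],(v-f["cy"])/f["fy"],1]);e=f["eye"]
    return e+d*(z-e[2])/d[2]
def proj(f,p):
    c=q(f["rotation"]).inv().apply(np.asarray(p)-f["eye"]);return c[0]/c[2]*f["fx"]+f["cx"],c[1]/c[2]*f["fy"]+f["cy"]
def move(p,yaw_x):  # pendant numbers: goal TCP, wanted world heading of tool x
    s=manip.state();r=q(s["tool_rot"]);d=r.inv().apply(np.asarray(p)-s["tool_pos"])/.12
    x=r.apply([1,0,0]);cur=np.arctan2(x[1],x[0]);roll=-(yaw_x-cur)/np.pi   # tool z down
    return d,(roll+1)%2-1,s["tool_pos"],cur
def snap(n,fn,box=None,k=1.5625):
    f=manip.grab_frame(n);im=f["img"][:,:,::-1]
    if box: im=im[box[1]:box[3],box[0]:box[2]]
    cv2.imwrite("pics/"+fn,cv2.resize(im,None,fx=k,fy=k,interpolation=cv2.INTER_CUBIC));return f
E
python3 - <<'E'
from h import *
t=pickle.load(open("top.pkl","rb"));s=pickle.load(open("scene.pkl","rb"));k=.64
for n,a,z in(("scoop rim",(503,314),.04),("handle end",(485,397),.038),("funnel mouth",(391,309),.155),("big rim",(217,328),.032),("big end",(212.5,255),.026),("jar",(283,206),.04),("green fun",(423,446),.155)):
    p=ground(t,a[0]*k,a[1]*k,z);print(n,p.round(4),"scene px800",np.round(np.array(proj(s,p))/k))
im=t["img"][:,:,::-1]
a=cv2.resize(im[180:265,290:350],None,fx=6,fy=6,interpolation=cv2.INTER_CUBIC)
b=cv2.resize(im[155:240,110:170],None,fx=6,fy=6,interpolation=cv2.INTER_CUBIC)
cv2.imwrite("pics/c.png",np.hstack([a,b]))
E
```

```text
scoop rim [ 0.5279 -0.1821  0.04  ] scene px800 [297. 347.]
handle end [ 0.4059 -0.1545  0.038 ] scene px800 [332. 300.]
funnel mouth [ 0.5257 -0.0211  0.155 ] scene px800 [406. 292.]
big rim [0.5062 0.2482 0.032 ] scene px800 [590. 365.]
big end [0.6193 0.2616 0.026 ] scene px800 [614. 430.]
jar [0.6925 0.1504 0.04  ] scene px800 [533. 463.]
green fun [ 0.3538 -0.0622  0.155 ] scene px800 [391. 226.]
```

View pics/c.png

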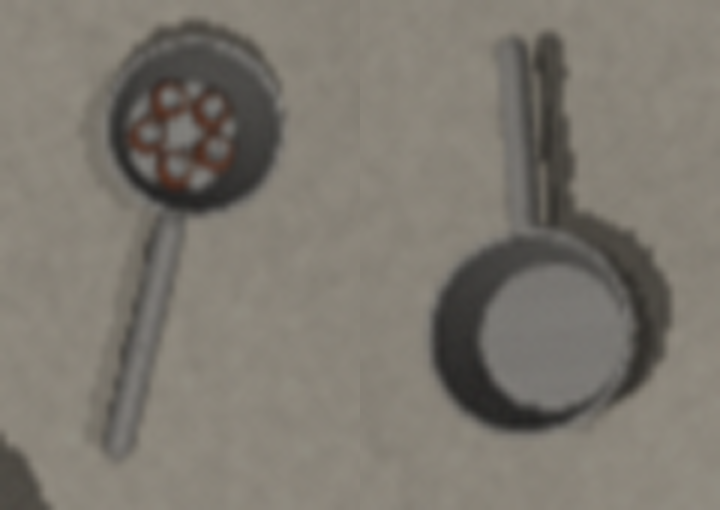

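The crops put the small scoop's rim centre at native (322.5,200.5) and its handle end at (309.7,256.7). The big scoop's rim centre is at (139.2,210.2) and its handle end at (135.2,161.3).

```bash
python3 - <<'E'
from h import *
t=pickle.load(open("top.pkl","rb"))
for c,e,zc,ze in(((322.5,200.5),(309.7,256.7),.04,.038),((139.2,210.2),(135.2,161.3),.032,.026)):
    C=ground(t,*c,zc);E=ground(t,*e,ze);d=(E-C)[:2];print(C.round(4),E.round(4),np.linalg.norm(d),"heading",np.arctan2(d[1],d[0]))
    if zc==.04:
        h=np.arctan2(d[1],d[0]);u=np.r_[np.cos(h),np.sin(h)];G=C[:2]+.088*u
        for yaw in(h,h+np.pi): print(yaw,move(np.r_[G,.15],yaw))
        print("grasp xy",G)
E
```

```text
[ 0.529  -0.1834  0.04  ] [ 0.4    -0.1528  0.038 ] 0.1325860946975638 heading 2.908710900892103
2.908710900892103 (array([-3.91383442, -4.77297791,  0.67621666]), np.float64(-0.07286962112892326), array([0.27817786, 0.55905088, 0.23019897]), np.float64(2.679784234483606))
6.050303554481896 (array([-3.91383442, -4.77297791,  0.67621666]), np.float64(0.9271303788710765), array([0.27817786, 0.55905088, 0.23019897]), np.float64(2.679784234483606))
grasp xy [ 0.44335474 -0.16309939]
[0.5055 0.2474 0.032 ] [0.6239 0.2637 0.026 ] 0.11948080225477312 heading 0.1365704765107147
```

```bash
for i in 1 2 3 4; do python3 -m pendant '[[0.6,[-0.78,-0.955,0],0],[0.6,[-0.78,-0.955,0],0],[0.6,[-0.78,-0.955,0],0]]' | tail -c 300; done; python3 -m pendant '[[0.6,[-0.78,-0.955,0],-0.073],[0.6,[-0.78,-0.955,0],-0.073],[0.6,[-0.78,-0.955,0],-0.073],[0.6,[-0.78,-0.955,0],-0.073]]'
python3 - <<'E'
from h import *
h=2.9087;print(move([.44335,-.1631,.1],h))
f=snap("wrist","w1.png");print(f["fx"],f["cx"],f["cy"],f["tool_from_camera"])
E
```

```text
time: 0.4
tool_pos: [0.3109, 0.4135, 0.2304]
tool_rot: [-0.0, 0.228, 0.974, -0.001]
contact_force: [1.3, 0.1, 0.7]
gripper_width: 0.601
grasp_force: 0.0
time: 0.7
tool_pos: [0.3436, 0.269, 0.2308]
tool_rot: [-0.0, 0.229, 0.974, -0.0]
contact_force: [0.5, -0.3, 0.4]
gripper_width: 0.6
grasp_force: 0.0
time: 1.0
tool_pos: [0.3764, 0.1247, 0.231]
tool_rot: [0.0, 0.229, 0.974, 0.0]
contact_force: [0.4, -0.0, 0.2]
gripper_width: 0.597
grasp_force: 0.0
time: 1.3
tool_pos: [0.4092, -0.0198, 0.2311]
tool_rot: [0.0, 0.229, 0.973, 0.0]
contact_force: [-0.0, 0.4, 0.1]
gripper_width: 0.596
grasp_force: 0.0
time: 1.7
tool_pos: [0.442, -0.1662, 0.2307]
tool_rot: [-0.001, 0.119, 0.993, -0.0]
contact_force: [0.0, 1.2, -0.5]
gripper_width: 0.603
grasp_force: 0.0
(array([-0.00574945,  0.02906447,  1.08915597]), np.float64(-0.0017006267871536584), array([ 0.442026  , -0.16622718,  0.23070296]), np.float64(2.9033573233789802))
274.8819110608879 255.70462191296505 194.7757329796746 [[-8.99212276e-04 -9.44802744e-01 -3.27638468e-01  8.38182222e-02]
 [ 9.99999534e-01 -7.34938251e-04 -6.25201865e-04 -1.06780993e-03]
 [ 3.49898395e-04 -3.27638878e-01  9.44802965e-01 -1.44164203e-01]
 [ 0.00000000e+00  0.00000000e+00  0.00000000e+00  1.00000000e+00]]
```

View pics/w1.png

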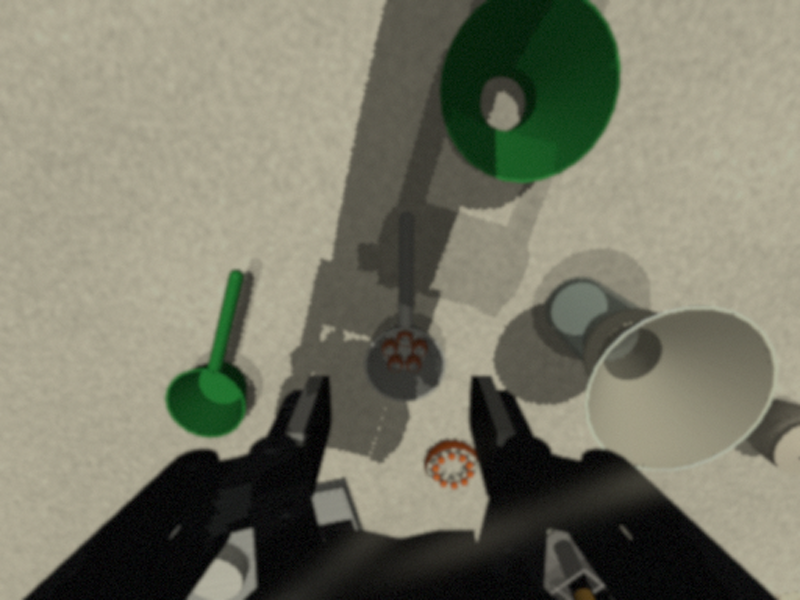

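The wrist view shows the handle parallel to the fingers at u≈406, with the fingers centred at 400. That offset of about 4 mm agrees with the computed one, so I'm descending and gripping.

```bash
python3 -m pendant '[[0.5,[-0.006,0.03,0.4],0],[0.5,[-0.006,0.03,0.8],0],[0.4,[-0.006,0.03,1.0],0]]'|head -2; python3 -m pendant '[[0.4,[0,0,0.4],0],[0.4,[0,0,0.765],0],[0.4,[0,0,0.765],0]]'; python3 -m pendant '[[0,[0,0,0],0],[0,[0,0,0],0],[0,[0,0,0],0],[0,[0,0,0],0],[0,[0,0,0],0],[0,[0,0,0],0]]'
python3 -m pendant '[[0,[0,0,-0.05],0],[0,[0,0,-0.1],0],[0,[0,0,-0.1],0]]'
```

```text
time: 2.05
tool_pos: [0.441, -0.1559, 0.1066]
time: 2.35
tool_pos: [0.4379, -0.1543, 0.0129]
tool_rot: [-0.007, 0.115, 0.993, 0.003]
contact_force: [-1.7, 0.3, 0.2]
gripper_width: 0.398
grasp_force: 0.0
time: 2.95
tool_pos: [0.4447, -0.1594, 0.0208]
tool_rot: [0.001, 0.116, 0.993, -0.001]
contact_force: [-0.5, -1.9, 2.5]
gripper_width: 0.116
grasp_force: 58.6
time: 3.25
tool_pos: [0.444, -0.1588, 0.0323]
tool_rot: [0.0, 0.116, 0.993, -0.0]
contact_force: [0.2, -0.3, -1.8]
gripper_width: 0.115
grasp_force: 58.2
```

```bash
for c in 1; do python3 -m pendant '[[0.09,[0,0,0],0],[0.09,[0,0,0],0]]'|tail -5;  python3 -m pendant '[[0.11,[0,0,0],0],[0.11,[0,0,0],0]]'|tail -5; python3 -m pendant '[[0.12,[0,0,0],0]]'|tail -5;python3 -m pendant '[[0.13,[0,0,0],0]]'|tail -5; done
```

```text
tool_pos: [0.4433, -0.1584, 0.0312]
tool_rot: [-0.0, 0.116, 0.993, 0.0]
contact_force: [-0.4, -0.2, -1.6]
gripper_width: 0.116
grasp_force: 58.2
tool_pos: [0.4435, -0.1585, 0.0312]
tool_rot: [-0.0, 0.116, 0.993, 0.0]
contact_force: [0.1, -0.8, -1.1]
gripper_width: 0.116
grasp_force: 58.2
tool_pos: [0.4436, -0.1586, 0.0314]
tool_rot: [-0.0, 0.116, 0.993, 0.0]
contact_force: [0.5, 0.3, -2.2]
gripper_width: 0.122
grasp_force: 41.3
tool_pos: [0.4436, -0.1586, 0.0314]
tool_rot: [-0.0, 0.116, 0.993, 0.0]
contact_force: [-0.1, 0.3, -0.4]
gripper_width: 0.13
grasp_force: 18.2
```

The grip force depends on the opening: about 58 N at 0.116, 41 N at 0.122 and 18 N at 0.13. So I can let the cup swing in a controlled way. I'm regripping firmly and lifting.

```bash
python3 -m pendant '[[0,[0,0,0],0],[0,[0,0,0],0],[0,[0,0,-0.1],0],[0,[0,0,-0.3],0],[0,[0,0,-0.5],0],[0,[0,0,-0.7],0],[0,[0,0,-0.9],0],[0,[0,0,-1],0]]'|tail -5; python3 -m pendant '[[0,[0,0,-0.2],0],[0,[0,0,-0.4],0],[0,[0,0,-0.6],0],[0,[0,0,-0.8],0],[0,[0,0,-1],0],[0,[0,0,-1],0],[0,[0,0,-1],0]]'
python3 - <<'E'
from h import *
f=snap("scene","s2.png",(120,60,400,260),2.8)
E
```

```text
tool_pos: [0.445, -0.1593, 0.1551]
tool_rot: [0.002, 0.116, 0.993, -0.001]
contact_force: [1.0, 0.5, -0.5]
gripper_width: 0.117
grasp_force: 58.6
time: 5.35
tool_pos: [0.4436, -0.1586, 0.2712]
tool_rot: [0.0, 0.116, 0.993, -0.0]
contact_force: [0.1, 0.1, -2.2]
gripper_width: 0.116
grasp_force: 58.5
```

View pics/s2.png

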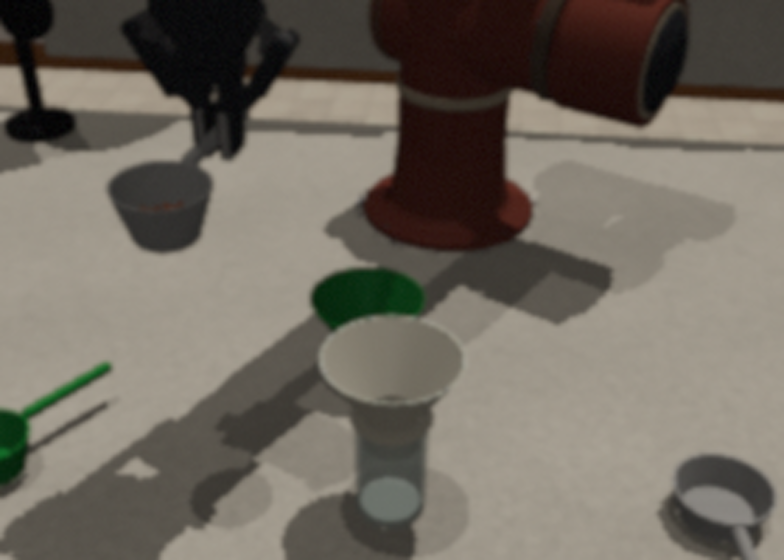

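The scoop is held level with its beads, and the funnel is still upright. Now I work out the move to the pouring position.

```bash
python3 - <<'E'
from h import *
print(move([.4819,-.0107,.281],2.9087)); s=manip.state(); print(s["ft_torque"],s["contact_force"])
E
```

```text
(array([-0.03086334,  1.2717458 , -0.09106487]), np.float64(0.0001412332999268795), array([ 0.44312068, -0.1583409 ,  0.26999449]), np.float64(2.909143697497493))
[ 0.05318319  0.11200586 -0.00020772] [ 0.04319906  0.15456715 -2.40839   ]
```

```bash
python3 -m pendant '[[0,[0,0.1,-0.05],0],[0,[-0.01,0.25,-0.09],0],[0,[-0.02,0.45,-0.09],0],[0,[-0.03,0.65,-0.09],0],[0,[-0.03,0.85,-0.09],0],[0,[-0.03,1,-0.09],0],[0,[-0.03,1,-0.09],0]]'|head -2; python3 -m pendant '[[0,[0,0.12,0],0],[0,[0,0.22,0],0],[0,[0,0.27,0],0],[0,[0,0.27,0],0],[0.12,[0,0.27,0],0],[0.126,[0,0.27,0],0],[0.126,[0,0.27,0],0]]'
python3 - <<'E'
from h import *
s=manip.state();print(s["tool_pos"],s["ft_torque"],s["contact_force"])
E
```

```text
time: 6.1
tool_pos: [0.4745, -0.0402, 0.2811]
time: 6.8
tool_pos: [0.4822, -0.0116, 0.2823]
tool_rot: [0.0, 0.116, 0.993, -0.0]
contact_force: [0.4, 0.3, -0.6]
gripper_width: 0.127
grasp_force: 27.0
[ 0.48224141 -0.01156501  0.28232249] [ 0.00158254  0.12038427 -0.00372525] [ 0.35751693  0.2703021  -0.5594937 ]
```

```bash
cat > st.py <<'E'
from h import *
s=manip.state();print("   ",s["time"],s["tool_pos"].round(4),"tq",s["ft_torque"].round(3),"F",s["contact_force"].round(2),"w",round(s["gripper_width"],4),"g",round(s["grasp_force"],1))
E
python3 -m pendant '[[0.13,[0,0,0],0],[0.13,[0,0,0],0]]'>/dev/null; python3 st.py
python3 -m pendant '[[0.132,[0,0,0],0],[0.132,[0,0,0],0]]'>/dev/null; python3 st.py
python3 -m pendant '[[0.0,[0,0,0],0],[0,[0,0,0],0],[0,[0,0,0],0]]'>/dev/null; python3 st.py
```

```text
7.0 [ 0.4823 -0.0114  0.2823] tq [0.052 0.057 0.007] F [ 0.58 -0.18 -2.07] w 0.1308 g 18.3
    7.2 [ 0.4823 -0.0112  0.2823] tq [ 0.022  0.143 -0.046] F [ 0.33 -0.94 -1.23] w 0.1349 g 14.1
    7.5 [ 0.4823 -0.0112  0.2823] tq [0.051 0.176 0.014] F [ 1.07 -0.72 -1.34] w 0.1139 g 58.5
```

```bash
cat > df.py <<'E'
from h import *
import os
def g(): return manip.grab_frame("scene")["img"]
new=g(); 
if os.path.exists("last.npy"):
    d=np.abs(new.astype(int)-np.load("last.npy")).max(2)>40
    d[:, :100]=0;v,u=np.nonzero(d);print("    diff",d.sum(),(u.min(),u.max(),v.min(),v.max()) if len(u) else "")
np.save("last.npy",new)
s=manip.state();print("   ",s["time"],"tq",s["ft_torque"].round(3),"F",s["contact_force"].round(2),"w",round(s["gripper_width"],4),"g",round(s["grasp_force"],1))
E
python3 df.py
python3 -m pendant '[[0.132,[0,0,0],0],[0.132,[0,0,0],0],[0,[0,0,0],0],[0,[0,0,0],0]]'>/dev/null; python3 df.py
python3 -m pendant '[[0.134,[0,0,0],0],[0.134,[0,0,0],0],[0,[0,0,0],0],[0,[0,0,0],0]]'>/dev/null; python3 df.py
```

```text
7.55 tq [0.041 0.15  0.02 ] F [-1.08  0.88 -1.11] w 0.1165 g 58.5
    diff 0 
    8.0 tq [0.078 0.104 0.018] F [-0.37  0.16 -1.07] w 0.1149 g 58.5
    diff 237 (np.int64(233), np.int64(273), np.int64(104), np.int64(278))
    8.45 tq [ 0.031  0.071 -0.047] F [-1.01  0.15 -1.51] w 0.116 g 58.4
```

```bash
python3 - <<'E'
from h import *
im=np.load("last.npy")[:,:,::-1][40:260,150:350];cv2.imwrite("pics/s3.png",cv2.resize(im,None,fx=2.7,fy=2.7,interpolation=cv2.INTER_CUBIC))
E
```

```text
(no output)
```

View pics/s3.png

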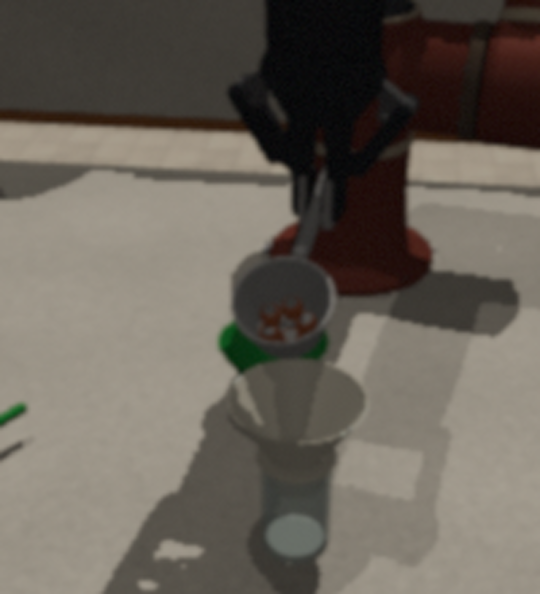

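The crop shows the cup tilted partway, with its rim spanning u 232–335, v 258–347 and all the beads inside. I'll fit the tilt with the model and pulse again.

```bash
cat > tilt.py <<'E'
from h import *
f=pickle.load(open("scene.pkl","rb"))
def rim(th,ofs=.089,hd=2.9087,G=None):
    s=manip.state();G=s["tool_pos"]+[0,0,.019] if G is None else G
    a=np.linspace(0,6.283,60);x=.036*np.cos(a)-ofs;y=.036*np.sin(a);z=np.full(60,.002)
    c,n=np.cos(th),np.sin(th);X=x*c+z*(-n);Z=x*n+z*c   # cup (x<0) goes down
    h=np.c_[np.cos(hd)*X-np.sin(hd)*y,np.sin(hd)*X+np.cos(hd)*y,Z]+G
    p=np.array([proj(f,q_) for q_ in h]);return p.min(0),p.max(0),h[30]
if __name__=="__main__":
    for d in range(0,105,10):
        a,b,l=rim(np.radians(d));print(d,a.round(1),b.round(1),"lip",l.round(3))
E
python3 tilt.py; python3 -m pendant '[[0.134,[0,0,0],0],[0,[0,0,0],0],[0,[0,0,0],0]]'>/dev/null; python3 df.py
```

```text
0 [231.4 123.1] [273.2 143.1] lip [ 0.604 -0.038  0.303]
10 [232.  127.8] [273.  153.9] lip [ 0.603 -0.038  0.282]
20 [233.3 131.8] [273.3 162.7] lip [ 0.598 -0.037  0.26 ]
30 [235.  135.1] [273.9 169.5] lip [ 0.589 -0.035  0.241]
40 [237.2 137.6] [274.9 174.1] lip [ 0.577 -0.032  0.223]
50 [239.6 139.2] [276.1 176.6] lip [ 0.562 -0.028  0.207]
60 [242.3 140. ] [277.7 177. ] lip [ 0.545 -0.024  0.194]
70 [245. 140.] [279.4 175.6] lip [ 0.526 -0.02   0.185]
80 [247.6 139.1] [281.3 172.6] lip [ 0.506 -0.015  0.179]
90 [250.3 137.5] [283.3 168.1] lip [ 0.485 -0.01   0.176]
100 [252.7 135.2] [285.4 162.3] lip [ 0.464 -0.005  0.178]
    diff 0 
    8.8 tq [ 0.046  0.064 -0.004] F [-0.84  0.   -2.67] w 0.115 g 58.4
```

```bash
python3 -m pendant '[[0.133,[0,0,0],0],[0.134,[0,0,0],0],[0,[0,0,0],0],[0,[0,0,0],0]]'>/dev/null; python3 df.py;python3 -m pendant '[[0.134,[0,0,0],0],[0.134,[0,0,0],0],[0,[0,0,0],0],[0,[0,0,0],0]]'>/dev/null; python3 df.py
python3 - <<'E'
from h import *
im=np.load("last.npy")[:,:,::-1][40:260,150:350];cv2.imwrite("pics/s4.png",cv2.resize(im,None,fx=2.7,fy=2.7,interpolation=cv2.INTER_CUBIC))
E
```

```text
diff 0 
    9.25 tq [0.036 0.118 0.007] F [-0.27 -0.   -1.46] w 0.1186 g 58.4
    diff 0 
    9.7 tq [-0.032  0.081  0.023] F [-0.38 -0.06 -1.02] w 0.1155 g 58.4
```

View pics/s4.png

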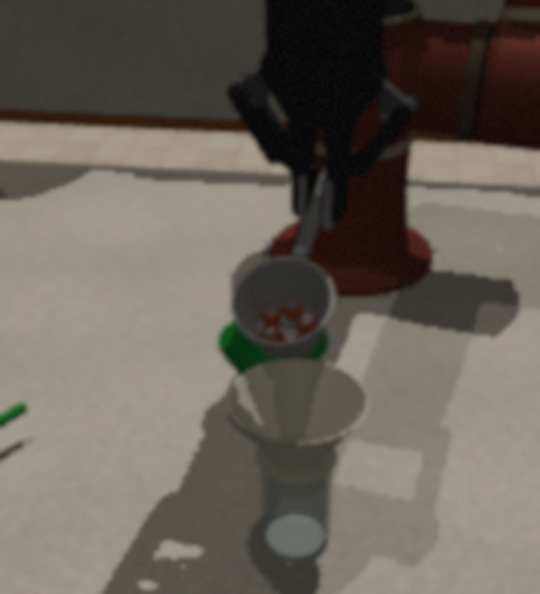

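This view is unchanged: the cup is still at about 30°. I'm loosening a bit more, and tracking the red bead pixels in code from here.

```bash
cat >> df.py <<'E'
n=new.astype(int);r=(n[...,0]-n[...,1]>25)&(n[...,0]>70);r[:,:200]=0;r[:,310:]=0;r[:120]=0;r[260:]=0
r[:150,270:]=0
v,u=np.nonzero(r);print("    red",len(u),(u.mean().round(1),v.mean().round(1),v.min(),v.max()) if len(u) else "")
E
python3 df.py
python3 -m pendant '[[0.135,[0,0,0],0],[0.135,[0,0,0],0],[0,[0,0,0],0],[0,[0,0,0],0]]'>/dev/null; python3 df.py
python3 -m pendant '[[0.136,[0,0,0],0],[0,[0,0,0],0],[0,[0,0,0],0]]'>/dev/null; python3 df.py
```

```text
diff 0 
    9.75 tq [0.059 0.111 0.02 ] F [ 0.06 -0.28 -1.4 ] w 0.116 g 58.4
    red 22 (np.float64(256.0), np.float64(125.6), np.int64(123), np.int64(128))
    diff 27 (np.int64(236), np.int64(271), np.int64(148), np.int64(273))
    10.2 tq [0.066 0.063 0.02 ] F [ 0.64 -0.1  -1.4 ] w 0.1175 g 58.4
    red 22 (np.float64(256.0), np.float64(125.6), np.int64(123), np.int64(128))
    diff 0 
    10.55 tq [0.009 0.03  0.046] F [-0.11  0.93 -2.59] w 0.115 g 58.4
    red 21 (np.float64(255.9), np.float64(125.7), np.int64(123), np.int64(128))
```

```bash
sed -i 's/>25)&(n\[...,0\]>70);/>12)\&(n[...,0]>50);r[:135]=0;/' df.py; python3 df.py
python3 -m pendant '[[0.136,[0,0,0],0],[0.136,[0,0,0],0],[0,[0,0,0],0],[0,[0,0,0],0]]'>/dev/null; python3 df.py
python3 -m pendant '[[0.137,[0,0,0],0],[0.137,[0,0,0],0],[0,[0,0,0],0],[0,[0,0,0],0]]'>/dev/null; python3 df.py
```

```text
diff 0 
    10.6 tq [0.012 0.058 0.032] F [-1.03  0.25 -1.59] w 0.1173 g 58.4
    red 179 (np.float64(257.8), np.float64(159.9), np.int64(136), np.int64(169))
    diff 9 (np.int64(238), np.int64(269), np.int64(150), np.int64(169))
    11.05 tq [-0.002  0.051 -0.029] F [ 0.23 -0.93 -1.36] w 0.1186 g 58.4
    red 165 (np.float64(259.3), np.float64(160.6), np.int64(137), np.int64(171))
    diff 38 (np.int64(238), np.int64(271), np.int64(149), np.int64(275))
    11.5 tq [ 0.002  0.058 -0.025] F [-0.1  -0.13 -1.72] w 0.1203 g 58.4
    red 139 (np.float64(260.6), np.float64(161.9), np.int64(154), np.int64(171))
```

```bash
python3 -m pendant '[[0.137,[0,0,0],0],[0.137,[0,0,0],0],[0.137,[0,0,0],0],[0.137,[0,0,0],0],[0,[0,0,0],0],[0,[0,0,0],0]]'>/dev/null; python3 df.py
python3 -m pendant '[[0.138,[0,0,0],0],[0.138,[0,0,0],0],[0.138,[0,0,0],0],[0,[0,0,0],0],[0,[0,0,0],0]]'>/dev/null; python3 df.py
python3 - <<'E'
from h import *
# rim extents estimate: rows of strong vertical gradient along cup column
im=cv2.cvtColor(np.load("last.npy"),cv2.COLOR_RGB2GRAY)
for u in(250,258,264): print(u,[int(x) for x in im[128:200,u]])
E
```

```text
diff 0 
    12.15 tq [ 0.017  0.108 -0.004] F [ 0.18  0.39 -0.92] w 0.1185 g 58.4
    red 140 (np.float64(260.6), np.float64(162.1), np.int64(154), np.int64(171))
    diff 80 (np.int64(240), np.int64(276), np.int64(149), np.int64(171))
    12.7 tq [-0.003  0.094 -0.042] F [-0.18  0.23 -2.04] w 0.1196 g 58.5
    red 94 (np.float64(263.5), np.float64(159.4), np.int64(153), np.int64(167))
250 [117, 99, 81, 59, 39, 30, 34, 37, 43, 56, 66, 76, 81, 84, 84, 80, 69, 57, 49, 46, 44, 44, 45, 46, 47, 46, 46, 45, 45, 47, 47, 46, 46, 50, 48, 48, 49, 48, 48, 50, 55, 61, 65, 67, 66, 64, 67, 70, 71, 71, 70, 73, 76, 81, 84, 83, 83, 83, 82, 82, 82, 82, 82, 82, 82, 82, 82, 82, 80, 79, 76, 72]
258 [29, 18, 16, 19, 19, 19, 18, 20, 26, 27, 28, 27, 34, 44, 44, 44, 43, 42, 42, 42, 42, 44, 47, 50, 50, 44, 38, 36, 38, 37, 35, 34, 34, 33, 37, 44, 48, 50, 47, 42, 42, 43, 45, 50, 61, 66, 69, 69, 67, 72, 74, 74, 74, 74, 74, 75, 74, 75, 74, 74, 75, 75, 74, 75, 74, 75, 75, 73, 74, 74, 74, 73]
264 [48, 49, 49, 51, 52, 52, 53, 53, 53, 52, 52, 51, 49, 47, 48, 44, 42, 41, 41, 43, 49, 50, 52, 50, 44, 36, 33, 33, 40, 45, 47, 49, 46, 48, 46, 38, 38, 43, 48, 49, 46, 42, 43, 44, 50, 60, 65, 66, 65, 70, 73, 74, 74, 73, 74, 73, 73, 74, 73, 73, 72, 73, 75, 74, 75, 76, 78, 82, 82, 83, 87, 88]
```

```bash
python3 - <<'E'
from h import *
im=np.load("last.npy")[:,:,::-1][70:250,180:340];t=manip.grab_frame("top")["img"][:,:,::-1][110:290,190:350]
cv2.imwrite("pics/s5.png",cv2.resize(np.hstack([im,t]),None,fx=2.5,fy=2.5,interpolation=cv2.INTER_CUBIC))
E
```

```text
(no output)
```

View pics/s5.png

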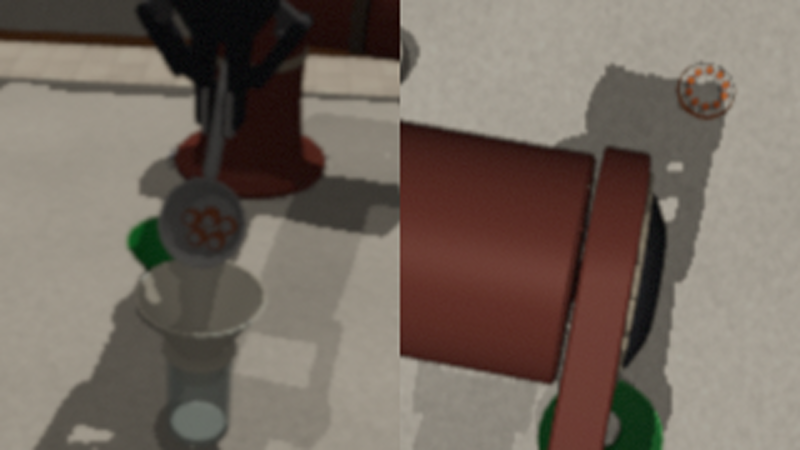

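This view shows the rim spanning native u 244–278, v 141–177, which fits about 62° of tilt. All five beads are still in the cup and the lip is over the funnel, so I continue.

```bash
python3 -m pendant '[[0.138,[0,0,0],0],[0.138,[0,0,0],0],[0.138,[0,0,0],0],[0,[0,0,0],0],[0,[0,0,0],0]]'>/dev/null; python3 df.py
python3 -m pendant '[[0.139,[0,0,0],0],[0.139,[0,0,0],0],[0,[0,0,0],0],[0,[0,0,0],0]]'>/dev/null; python3 df.py
python3 -m pendant '[[0.139,[0,0,0],0],[0.139,[0,0,0],0],[0.139,[0,0,0],0],[0,[0,0,0],0],[0,[0,0,0],0]]'>/dev/null; python3 df.py
```

```text
diff 0 
    13.3 tq [ 0.049  0.046 -0.023] F [ 0.12  0.1  -1.95] w 0.1194 g 58.5
    red 90 (np.float64(263.3), np.float64(159.1), np.int64(153), np.int64(168))
    diff 0 
    13.75 tq [-0.008  0.033  0.023] F [-0.14 -0.31 -1.98] w 0.1206 g 58.5
    red 80 (np.float64(263.3), np.float64(159.1), np.int64(153), np.int64(167))
    diff 0 
    14.3 tq [-0.015  0.005  0.022] F [ 0.07 -1.4  -1.93] w 0.1243 g 58.5
    red 78 (np.float64(264.0), np.float64(159.6), np.int64(153), np.int64(166))
```

```bash
python3 -m pendant '[[0.14,[0,0,0],0],[0.14,[0,0,0],0],[0.14,[0,0,0],0],[0,[0,0,0],0],[0,[0,0,0],0]]'>/dev/null; python3 df.py
python3 -m pendant '[[0.141,[0,0,0],0],[0.141,[0,0,0],0],[0.141,[0,0,0],0],[0,[0,0,0],0],[0,[0,0,0],0]]'>/dev/null; python3 df.py
```

```text
diff 567 (np.int64(243), np.int64(276), np.int64(89), np.int64(259))
    14.85 tq [ 0.052  0.042 -0.   ] F [-0.35  0.07  0.21] w 0.003 g 0.0
    red 142 (np.float64(259.3), np.float64(194.9), np.int64(190), np.int64(200))
    diff 0 
    15.4 tq [ 0.01  -0.01   0.002] F [ 0.71 -0.13  0.68] w -0.0011 g 0.0
    red 133 (np.float64(259.2), np.float64(197.8), np.int64(192), np.int64(202))
```

The scoop slipped out of the grip. I'm checking where it came to rest.

```bash
python3 - <<'E'
from h import *
f=manip.grab_frame("scene");im=f["img"][:,:,::-1][70:250,180:340]
w=manip.grab_frame("wrist");np.save("w.npy",w["img"])
cv2.imwrite("pics/s6.png",np.hstack([cv2.resize(im,(400,450),interpolation=cv2.INTER_CUBIC),cv2.resize(w["img"][:,:,::-1][:,150:492],(400,450),interpolation=cv2.INTER_CUBIC)]))
E
```

```text
(no output)
```

View pics/s6.png

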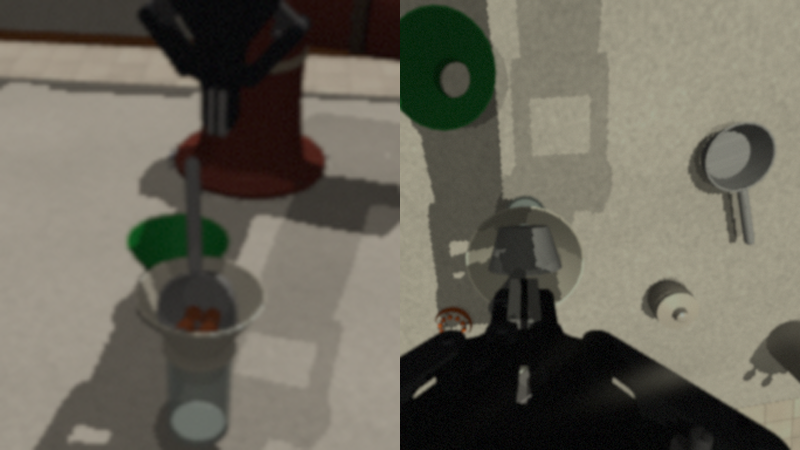

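The scoop dropped into the funnel cone with its handle standing up, tip at about native (258,132). All the beads are still held in the cup and nothing spilled. I'll raise, open and measure the handle in both cameras so I can regrip it.

```bash
python3 -m pendant '[[0,[0,0,-0.25],0],[0.3,[0,0,-0.5],0],[0.6,[0,0,-0.5],0],[0.6,[0,0,-0.5],0],[0.6,[0,0,-0.5],0]]'|head -2
python3 - <<'E'
from h import *
s=manip.state();w=manip.grab_frame("wrist");f=manip.grab_frame("scene")
pickle.dump((s,w,f),open("m.pkl","wb"))
a=cv2.resize(f["img"][:,:,::-1][80:230,210:310],(400,600),interpolation=cv2.INTER_CUBIC)
b=cv2.resize(w["img"][:,:,::-1][150:300,205:305],(400,600),interpolation=cv2.INTER_CUBIC)
cv2.imwrite("pics/s7.png",np.hstack([a,b]));print(s["tool_pos"],s["tool_rot"])
E
```

```text
time: 16.0
tool_pos: [0.4819, -0.0111, 0.341]
[ 0.48185763 -0.01109719  0.34095677] [-1.01275964e-03  1.15957225e-01  9.93253690e-01  5.76536896e-05]
```

View pics/s7.png

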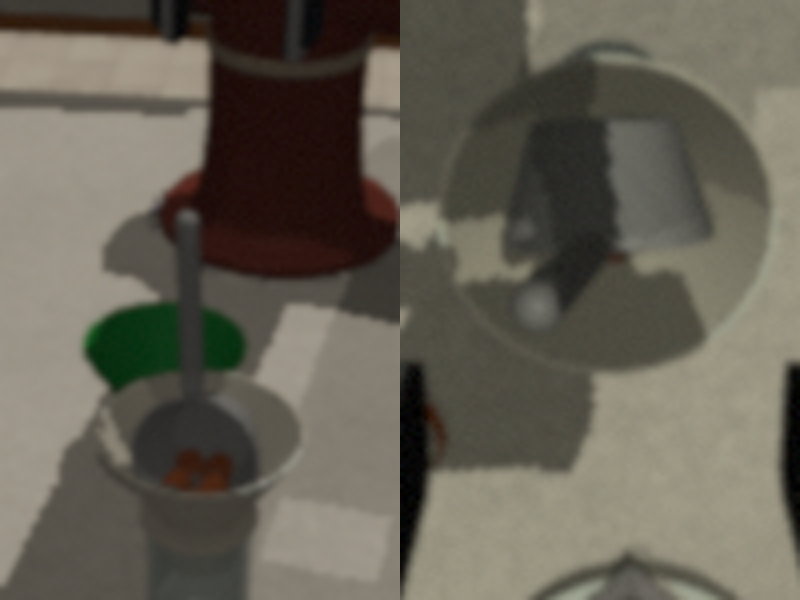

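Handle tip: wrist (239.2,226.8), scene (257.2,133.8). Handle base: wrist about (252.5,211), scene (257.8,178.8). Funnel mouth centre: wrist about (256.3,203). Triangulating.

```bash
cat > tri.py <<'E'
from h import *
s,w,f=pickle.load(open("m.pkl","rb"))
Rt=q(s["tool_rot"]);T=w["tool_from_camera"]
def wray(u,v):
    d=Rt.apply(T[:3,:3]@[(u-w["cx"])/w["fx"],(v-w["cy"])/w["fy"],1]);return s["tool_pos"]+Rt.apply(T[:3,3]),d/np.linalg.norm(d)
def sray(u,v):
    d=q(f["rotation"]).apply([(u-f["cx"])/f["fx"],(v-f["cy"])/f["fy"],1]);return f["eye"],d/np.linalg.norm(d)
def tri(a,b):
    (o,d),(p,e)=wray(*a),sray(*b);t=np.linalg.lstsq(np.c_[d,-e],p-o,rcond=None)[0];A=o+t[0]*d;B=p+t[1]*e;return (A+B)/2,np.linalg.norm(A-B)
if __name__=="__main__":
    t,e=tri((239.2,226.8),(257.2,133.8));b,e2=tri((252.5,211),(257.8,178.8));print("tip",t,e,"base",b,e2,"len",np.linalg.norm(t-b),(t-b)/np.linalg.norm(t-b))
    o,d=wray(256.3,203);print("funnel",o+d*(.155-o[2])/d[2])
    ax=(t-b)/np.linalg.norm(t-b)
    print(move(np.r_[t[:2],.34],2.9087))
E
python3 tri.py
```

```text
tip [ 0.49998606 -0.03086669  0.26460268] 0.0016337630853151713 base [ 0.52399191 -0.02587161  0.17428225] 0.0011570440922407318 len 0.09358959663781341 [-0.25650125 -0.05337216  0.96506918]
funnel [ 0.52204134 -0.02118194  0.155     ]
(array([-0.18590561, -0.12535823,  0.00472115]), np.float64(0.00012013203553862262), array([ 0.48174559, -0.01108829,  0.34062413]), np.float64(2.9090774059203093))
```

Triangulated handle length is 94 mm against the true 95. The handle leans 15° toward the robot, so the cup tilt is about 75°. I'm going down over the tip and gripping lightly.

```bash
python3 -m pendant '[[0.6,[-0.226,-0.108,0],0],[0.6,[-0.226,-0.108,0],0],[0.6,[-0.226,-0.108,0.3],0],[0.5,[-0.226,-0.108,0.6],0],[0.4,[-0.226,-0.108,0.85],0],[0.4,[-0.226,-0.108,0.955],0],[0.4,[-0.226,-0.108,0.955],0]]'; python3 -m pendant '[[0.3,[0,0,0],0],[0.25,[0,0,0],0],[0.2,[0,0,0],0],[0.17,[0,0,0],0],[0.15,[0,0,0],0],[0.14,[0,0,0],0],[0.136,[0,0,0],0],[0.136,[0,0,0],0]]'; python3 df.py
```

```text
time: 16.8
tool_pos: [0.5041, -0.0296, 0.225]
tool_rot: [-0.003, 0.116, 0.993, 0.0]
contact_force: [0.4, -0.9, 0.0]
gripper_width: 0.396
grasp_force: 0.0
time: 17.6
tool_pos: [0.5072, -0.0291, 0.23]
tool_rot: [0.002, 0.116, 0.993, 0.001]
contact_force: [0.3, 3.6, 6.4]
gripper_width: 0.146
grasp_force: 32.4
    diff 3261 (np.int64(170), np.int64(360), np.int64(0), np.int64(301))
    17.65 tq [ 1.132 -0.404  0.115] F [1.14 3.52 6.64] w 0.1434 g 32.4
    red 133 (np.float64(258.6), np.float64(197.4), np.int64(192), np.int64(202))
```

```bash
python3 -m pendant '[[0.15,[0,0,0],0],[0.15,[0,0,0],0]]'>/dev/null; python3 df.py; python3 -m pendant '[[0.144,[0,0,0],0],[0.144,[0,0,0],0]]'>/dev/null; python3 df.py
```

```text
diff 0 
    17.9 tq [ 0.934 -0.354  0.094] F [0.54 2.63 5.55] w 0.1517 g 22.0
    red 135 (np.float64(258.7), np.float64(197.4), np.int64(192), np.int64(202))
    diff 0 
    18.15 tq [ 0.916 -0.335  0.077] F [0.84 2.   5.47] w 0.1508 g 23.7
    red 132 (np.float64(258.7), np.float64(197.2), np.int64(192), np.int64(202))
```

```bash
python3 -m pendant '[[0.19,[0,0,0],0],[0.19,[0,0,0],0]]'>/dev/null; python3 df.py; python3 -m pendant '[[0.19,[0,0.025,-0.02],0],[0.15,[0,0.025,-0.02],0],[0.14,[0,0.025,-0.02],0],[0.14,[0,0.025,-0.02],0]]'>/dev/null; python3 df.py
```

```text
diff 89 (np.int64(224), np.int64(257), np.int64(108), np.int64(133))
    18.4 tq [-0.035  0.043  0.005] F [ 0.23  0.2  -0.22] w 0.1882 g 0.1
    red 136 (np.float64(259.3), np.float64(197.4), np.int64(192), np.int64(202))
    diff 354 (np.int64(170), np.int64(273), np.int64(12), np.int64(300))
    18.85 tq [ 0.409 -0.149  0.052] F [-0.21  1.67 -0.21] w 0.1411 g 10.7
    red 127 (np.float64(257.2), np.float64(196.6), np.int64(191), np.int64(201))
```

```bash
python3 -m pendant '[[0.14,[-0.04,0,-0.01],0],[0.14,[-0.08,0,-0.02],0],[0.14,[-0.12,0,-0.025],0],[0.14,[-0.12,0,-0.025],0]]'>/dev/null; python3 df.py; python3 -m pendant '[[0.14,[-0.04,0,-0.01],0],[0.14,[-0.08,0,-0.01],0],[0.14,[-0.12,0,-0.01],0],[0.14,[-0.12,0,-0.01],0]]'>/dev/null; python3 df.py
```

```text
diff 1284 (np.int64(166), np.int64(317), np.int64(0), np.int64(308))
    19.3 tq [0.297 0.021 0.05 ] F [-0.04  1.44 -0.75] w 0.1366 g 5.0
    red 166 (np.float64(256.1), np.float64(198.0), np.int64(191), np.int64(204))
    diff 1296 (np.int64(162), np.int64(318), np.int64(0), np.int64(312))
    19.75 tq [0.285 0.076 0.077] F [0.29 0.56 1.17] w 0.1387 g 3.8
    red 200 (np.float64(255.3), np.float64(199.2), np.int64(144), np.int64(207))
```

```bash
cat >> df.py <<'E'
for a,b in((135,180),(180,205),(205,222),(222,260)): print("    rows",a,b,((v>=a)&(v<b)).sum(),end="")
print()
E
python3 -m pendant '[[0.13,[0,0,0],0],[0.1,[0,0,0],0],[0,[0,0,0],0],[0,[0,0,0],0]]'>/dev/null; python3 df.py; python3 -m pendant '[[0,[0,0,-0.05],0],[0,[0,0,-0.12],0],[0,[0,0,-0.2],0],[0,[0,0,-0.2],0]]'>/dev/null; python3 df.py;  python3 -m pendant '[[0,[0,0,-0.1],0],[0,[0,0,-0.2],0],[0,[0,0,-0.3],0],[0,[0,0,-0.3],0]]'>/dev/null; python3 df.py
```

```text
diff 2 (np.int64(251), np.int64(251), np.int64(125), np.int64(126))
    20.2 tq [0.182 0.166 0.05 ] F [0.04 0.84 1.16] w 0.1216 g 58.4
    red 189 (np.float64(254.7), np.float64(199.4), np.int64(145), np.int64(206))
    rows 135 180 1    rows 180 205 166    rows 205 222 22    rows 222 260 0
    diff 2318 (np.int64(159), np.int64(304), np.int64(0), np.int64(314))
    20.65 tq [0.028 0.021 0.024] F [ 0.45 -0.2  -1.63] w 0.1185 g 58.4
    red 215 (np.float64(254.5), np.float64(189.5), np.int64(140), np.int64(203))
    rows 135 180 10    rows 180 205 205    rows 205 222 0    rows 222 260 0
    diff 2446 (np.int64(153), np.int64(307), np.int64(0), np.int64(317))
    21.1 tq [-0.049 -0.015 -0.018] F [ 0.19 -0.65 -1.96] w 0.1194 g 58.5
    red 152 (np.float64(256.2), np.float64(174.2), np.int64(140), np.int64(183))
    rows 135 180 126    rows 180 205 26    rows 205 222 0    rows 222 260 0
```

```bash
python3 st.py; python3 - <<'E'
from h import *
from tilt import rim
G=manip.state()["tool_pos"]+[0,0,.019]
for d in(75,85,90,95): a,b,l=rim(np.radians(d),ofs=.111,G=G);print(d,a.round(1),b.round(1),l.round(3))
im=manip.grab_frame("scene")["img"];g=cv2.cvtColor(im,cv2.COLOR_RGB2GRAY)
sm=cv2.resize(g[140:215,225:295],None,fx=.5,fy=.5,interpolation=cv2.INTER_AREA)
print("u 225 step2, v 140 step2");print("\n".join(" ".join(f"{x:3d}" for x in r) for r in sm))
E
```

```text
21.1 [ 0.5352 -0.0339  0.2963] tq [-0.049 -0.015 -0.018] F [ 0.19 -0.65 -1.96] w 0.1194 g 58.5
75 [230.1 157.6] [265.7 193.6] [ 0.574 -0.041  0.174]
85 [233.9 155.4] [268.6 188.3] [ 0.55  -0.035  0.169]
90 [235.8 153.9] [270.1 185. ] [ 0.538 -0.033  0.168]
95 [237.6 152.1] [271.6 181.4] [ 0.525 -0.03   0.169]
u 225 step2, v 140 step2
154 153 153 153 151 129  94  87  87  87  87  85  65  52  50  40  31  30  29  30  30  29  30  31  32  32  31  31  30  29  30  28  26  24  21
154 154 154 155 151 114  87  86  86  86  86  85  64  51  50  43  29  27  29  30  30  30  30  30  30  30  31  30  30  29  30  30  29  29  28
154 154 155 155 152 113  87  86  86  86  86  85  64  51  51  64  63  38  27  27  28  29  30  30  30  30  30  29  30  30  29  30  30  29  29
154 154 154 154 153 126  97  88  86  84  85  85  63  51  52  70  81  66  59  50  39  33  29  28  29  29  28  28  29  28  28  28  27  26  27
154 154 154 155 154 151 143 127 111  88  85  84  62  52  52  72  84  82  81  81  81  77  64  55  48  39  36  35  35  35  36  39  45  49  56
155 154 154 155 154 154 154 153 129  89  84  80  58  51  52  71 
[... 3855 characters left out ...]

 87  87  86  85  86  86  87  87  87  78  64  63  65  68  71  77  79  80  79  77  68  66  65  66 102 127 129 129 132 131 130 131 131 132 131
 86  87  86  86  86  87  87  87  86  77  67  63  62  63  64  64  64  64  64  63  64  63  63  68 105 130 130 130 131 130 132 132 129 130 131
 85  86  86  86  87  87  88  86  85  76  69  66  63  63  64  64  64  65  64  63  63  67  68  70 105 131 131 131 131 130 132 134 132 131 130
 86  87  86  86  88  88  89  88  87  82  70  67  65  63  64  63  64  64  64  63  63  67  70  75 112 130 130 128 129 129 131 132 132 131 131
 88  86  86  86  86  88  88  88  88  86  73  68  68  64  64  64  64  64  64  64  65  67  69  85 121 130 128 127 128 129 130 130 130 130 131
```

The cup is at about 84° with its lip about 32 mm ahead of the funnel's centre, and the beads are still in it. I'm shifting the lip back over the centre, then jerking the cup to slide the beads out.

```bash
python3 -m pendant '[[0,[0.06,0.02,0],0],[0,[0.13,0.04,0],0],[0,[0.2,0.06,0],0],[0,[0.26,0.07,0],0],[0,[0.26,0.07,0],0]]'>/dev/null; python3 df.py; python3 -m pendant '[[0,[0.25,0,0],0],[0,[0.25,0,0],0],[0,[0.1,0,0],0],[0,[0,0,0],0],[0,[0,0,0],0]]'>/dev/null; python3 df.py; python3 st.py
```

```text
diff 3817 (np.int64(153), np.int64(319), np.int64(0), np.int64(317))
    21.7 tq [-0.005 -0.038  0.039] F [ 0.19  0.3  -2.  ] w 0.1233 g 58.5
    red 77 (np.float64(264.0), np.float64(167.5), np.int64(164), np.int64(171))
    rows 135 180 77    rows 180 205 0    rows 205 222 0    rows 222 260 0
    diff 76 (np.int64(239), np.int64(266), np.int64(91), np.int64(277))
    22.25 tq [-0.007 -0.009  0.036] F [ 0.21 -0.17 -1.33] w 0.1207 g 58.6
    red 13 (np.float64(250.8), np.float64(203.2), np.int64(202), np.int64(204))
    rows 135 180 0    rows 180 205 13    rows 205 222 0    rows 222 260 0
    22.25 [ 0.5064 -0.0186  0.2943] tq [-0.007 -0.009  0.036] F [ 0.21 -0.17 -1.33] w 0.1207 g 58.6
```

```bash
cat > tube.py <<'E'
from h import *
f0=pickle.load(open("m.pkl","rb"))[2]["img"].astype(int);n=manip.grab_frame("scene")["img"].astype(int)
rg=n[...,0]-n[...,1]; r0=f0[...,0]-f0[...,1]
for a in range(140,262,6): print(a,"max r-g now",rg[a:a+6,225:290].max(),"n>8",(rg[a:a+6,225:290]>8).sum()," before",r0[a:a+6,225:290].max(),(r0[a:a+6,225:290]>8).sum())
ft=[proj(pickle.load(open("scene.pkl","rb")),[.524,-.021,z])[1] for z in(.006,.066,.095,.155)];print(ft)
E
python3 tube.py
```

```text
140 max r-g now 30 n>8 168  before 29 179
146 max r-g now 29 n>8 84  before 28 90
152 max r-g now 8 n>8 0  before 8 0
158 max r-g now 8 n>8 0  before 8 0
164 max r-g now 8 n>8 0  before 8 0
170 max r-g now 8 n>8 0  before 8 0
176 max r-g now 8 n>8 0  before 8 0
182 max r-g now 8 n>8 0  before 8 0
188 max r-g now 7 n>8 0  before 24 16
194 max r-g now 7 n>8 0  before 37 96
200 max r-g now 7 n>8 0  before 38 60
206 max r-g now 8 n>8 0  before 8 0
212 max r-g now 7 n>8 0  before 8 0
218 max r-g now 8 n>8 0  before 8 0
224 max r-g now 8 n>8 0  before 7 0
230 max r-g now 9 n>8 2  before 8 0
236 max r-g now 9 n>8 4  before 7 0
242 max r-g now 7 n>8 0  before 8 0
248 max r-g now 7 n>8 0  before 8 0
254 max r-g now 8 n>8 0  before 8 0
260 max r-g now 8 n>8 0  before 8 0
[np.float64(237.1792862899091), np.float64(218.18946207187258), np.float64(208.3490375619768), np.float64(186.4460203317987)]
```

```bash
python3 - <<'E'
from h import *
f0=pickle.load(open("scene.pkl","rb"))["img"].astype(int);n=manip.grab_frame("scene")["img"].astype(int)
r=((n[...,0]-n[...,1])>20)&~((f0[...,0]-f0[...,1])>10);r[:150]=0
v,u=np.nonzero(r);print("new red",len(u),u[:10],v[:10])
print("R now|before, tube floor");
for a in range(218,246,2): print(a,n[a,242:276:2,0]," | ",f0[a,242:276:2,0])
print("R-B now");
for a in range(222,246,2): print(a,(n[a,242:276:2,0]-n[a,242:276:2,2]),(f0[a,242:276:2,0]-f0[a,242:276:2,2]))
E
```

```text
new red 0 [] []
R now|before, tube floor
218 [ 89  88  74  65  66  70  72  72  72  71  73  71  70  67  75 122 154]  |  [153 152 131  85  60  60  65  67  68  69  68  64  63  60  72 117 149]
220 [ 87  88  75  63  60  62  65  67  69  68  66  63  61  62  76 130 157]  |  [151 154 134  86  64  58  59  60  61  60  61  59  58  59  73 118 151]
222 [ 89  89  76  64  59  61  61  64  63  63  62  62  60  65  79 133 157]  |  [152 154 134  86  69  64  60  60  60  60  60  59  62  67  78 123 150]
224 [ 88  88  75  64  61  63  65  64  63  62  61  62  65  66  82 134 155]  |  [152 153 133  85  69  68  67  66  65  64  64  67  67  68  78 122 149]
226 [ 88  88  75  62  61  70  72  71  69  60  57  58  67  67  83 128 143]  |  [150 152 133  85  70  68  69  69  67  67  65  66  67  66  76 123 148]
228 [ 88  88  75  64  59  68  69  65  60  56  56  55  61  65  81 120 133]  |  [151 153 134  86  67  65  65  66  67  66  66  66  65  65  74 113 132]
230 [ 87  87  75  63  65  69  68  60  56  55  60  61  64  66  83 120 133]  |  [151 151 132  82  65  66  73  80  91  85  80  71  66  63  74 113 129]
232 [ 88  84  66  63  6
[... 1640 characters left out ...]
  3  2  2  2  1  2  1  2  2  4  6 14 18]
234 [12 10  6  3  3  4  4  4  9 13 12 15 13  8  8 16 18] [19 18 15  5  3  1  1  1  2  1  1  1  1  1  7 15 18]
236 [11 10  6  4  6 12 12  6 11 14 15 13  3  3  8 16 18] [14 11 11  3  1  2  1  1  1  1  1  1  0  1  6 15 17]
238 [10  8  5  3  7 15 14  9 14 10  6  7  2  2  7 16 17] [10  8  6  2  1  1  1  2  1  1  1  0  1  1  6 15 17]
240 [ 9  8  7  2  2 10  9  2  7  5  1  2  1  1  8 16 18] [ 9 10  7  2  1  2  1  1  1  1  1  1  1  2  6 16 17]
242 [ 9  9  7  3  2  3  2  1  1  2  1  1  1  1 11 17 18] [ 9  9  6  4  2  1  1  1  1  1  1  1  1  2  9 17 18]
244 [ 9  9  8  4  2  2  1  1  1  1  1  1  2  5 15 17 17] [10  9  8  7  4  2  2  2  1  1  1  1  2  6 15 17 17]
```

The beads now show on the tube floor, the cup is empty, and there is no new red anywhere else. Next is to right the scoop: carry it to free table space and roll it back level against the vanity with a mild grip.

```bash
python3 -m pendant '[[0,[0,0,-0.1],0],[0,[0,0,-0.2],0],[0,[0,0,-0.3],0],[0,[0,0,-0.3],0],[0,[0,0,-0.3],0]]'>/dev/null; python3 st.py; python3 - <<'E'
from h import *
t=pickle.load(open("top.pkl","rb"));k=.64
for n,a,z in(("scrub",(488,228),.02),("green cup",(627,317),.04),("green end",(583,390),.038)): print(n,ground(t,a[0]*k,a[1]*k,z).round(3))
print(move([.556,-.237,.30],2.9087))
E
python3 df.py
```

```text
22.85 [ 0.5062 -0.0184  0.3313] tq [ 0.031 -0.007  0.025] F [-0.16 -0.82 -0.48] w 0.1203 g 58.6
scrub [ 0.662 -0.164  0.02 ]
green cup [ 0.524 -0.364  0.04 ]
green end [ 0.417 -0.297  0.038]
(array([-0.82294964, -1.67718774,  0.26200485]), np.float64(0.00015586836013747885), array([ 0.50620333, -0.01839352,  0.33128831]), np.float64(2.909189674895135))
    diff 1899 (np.int64(161), np.int64(293), np.int64(7), np.int64(312))
    22.9 tq [ 0.024 -0.035  0.027] F [-0.1  -0.16 -1.1 ] w 0.1217 g 58.6
    red 12 (np.float64(252.7), np.float64(237.2), np.int64(236), np.int64(239))
    rows 135 180 0    rows 180 205 0    rows 205 222 0    rows 222 260 12
```

```bash
python3 -m pendant '[[0,[-0.1,-0.2,0],0],[0,[-0.2,-0.45,0],0],[0,[-0.35,-0.75,0],0],[0,[-0.41,-0.84,0],0]]'>/dev/null; python3 -m pendant '[[0,[-0.15,-0.3,0],0],[0,[-0.3,-0.6,0],0],[0,[-0.41,-0.84,0],0],[0,[-0.41,-0.84,0],0]]'>/dev/null; python3 st.py;  python3 -m pendant '[[0,[0,0,0.3],0],[0,[0,0,0.6],0],[0,[0,0,0.8],0],[0,[0,0,0.8],0]]'>/dev/null;  python3 -m pendant '[[0,[0,0,0.3],0],[0,[0,0,0.5],0],[0,[0,0,0.65],0],[0,[0,0,0.72],0],[0,[0,0,0.72],0]]'>/dev/null; python3 st.py
```

```text
23.7 [ 0.5551 -0.24    0.3286] tq [-0.003  0.003 -0.038] F [ 0.38  0.23 -1.68] w 0.1234 g 58.8
    24.6 [ 0.5552 -0.2367  0.1478] tq [-0.    -0.002  0.018] F [ 0.27 -0.05 -0.26] w 0.1216 g 58.9
```

```bash
for i in 1 2 3 4 5; do python3 -m pendant '[[0,[0,0,0.04],0],[0,[0,0,0.04],0]]'>/dev/null; python3 st.py; done
```

```text
24.8 [ 0.5559 -0.2374  0.1443] tq [ 0.018 -0.033  0.004] F [-0.49 -0.42 -0.29] w 0.1231 g 58.9
    25.0 [ 0.5552 -0.2372  0.1382] tq [ 0.005  0.034 -0.017] F [ 0.52  1.08 -0.25] w 0.1203 g 58.9
    25.2 [ 0.5549 -0.2371  0.1327] tq [-0.061  0.009  0.007] F [ 0.12  0.3  -1.45] w 0.1211 g 58.9
    25.4 [ 0.5548 -0.237   0.1278] tq [ 0.018 -0.027 -0.014] F [-0.64  0.22 -0.82] w 0.1224 g 58.9
    25.6 [ 0.5562 -0.2377  0.126 ] tq [0.214 0.379 0.015] F [-1.98  1.46  6.03] w 0.1152 g 59.6
```

```bash
python3 -m pendant '[[0.131,[0,0,0],0],[0.131,[0.08,0.0,0.02],0],[0.131,[0.16,0,0.035],0],[0.131,[0.233,0,0.05],0],[0.131,[0.233,0,0.05],0]]'>/dev/null; python3 st.py; python3 df.py;  python3 -m pendant '[[0.131,[0.09,0,0.01],0],[0.131,[0.17,0,0.02],0],[0.131,[0.255,0,0.035],0],[0.131,[0.255,0,0.035],0]]'>/dev/null; python3 st.py; python3 df.py; python3 -m pendant '[[0.131,[0.1,0,0.035],0],[0.131,[0.2,0,0.075],0],[0.131,[0.285,0,0.12],0],[0.131,[0.285,0,0.12],0]]'>/dev/null; python3 st.py; python3 df.py
```

```text
26.1 [ 0.5289 -0.2312  0.1199] tq [ 0.201 -0.161 -0.015] F [0.55 0.83 6.17] w 0.1293 g 22.2
    diff 24356 (np.int64(100), np.int64(373), np.int64(0), np.int64(312))
    26.15 tq [ 0.196 -0.111 -0.001] F [-0.04  0.32  6.87] w 0.1342 g 22.3
    red 137 (np.float64(260.5), np.float64(155.2), np.int64(135), np.int64(239))
    rows 135 180 115    rows 180 205 0    rows 205 222 0    rows 222 260 22
    26.55 [ 0.4975 -0.2239  0.1143] tq [-0.133 -0.045  0.014] F [0.47 0.43 6.64] w 0.1342 g 22.6
    diff 5339 (np.int64(100), np.int64(344), np.int64(0), np.int64(291))
    26.6 tq [-0.091  0.055 -0.046] F [-1.06 -1.31  5.53] w 0.1327 g 22.6
    red 132 (np.float64(260.4), np.float64(155.0), np.int64(135), np.int64(239))
    rows 135 180 111    rows 180 205 0    rows 205 222 0    rows 222 260 21
    27.0 [ 0.4629 -0.2155  0.0988] tq [ 0.008  0.309 -0.046] F [-2.81  0.88  6.19] w 0.1296 g 20.9
    diff 5834 (np.int64(102), np.int64(345), np.int64(0), np.int64(280))
    27.05 tq [-0.015  0.383 -0.022] F [-2.85  0.12  6.09] w 0.1312 g 20.9
    red 126 (np.float64(260.4), np.float64(154.3), np.int64(135), np.int64(239))
    rows 135 180 107    rows 180 205 0    rows 205 222 0    rows 222 260 19
```

```bash
python3 -m pendant '[[0.132,[0.13,0,0.08],0],[0.132,[0.25,0,0.185],0],[0.132,[0.34,0,0.3],0],[0.132,[0.435,0,0.415],0],[0.132,[0.435,0,0.415],0]]'>/dev/null; python3 st.py; python3 -m pendant '[[0.132,[0.06,0,0.12],0],[0.132,[0.1,0,0.2],0],[0.132,[0.1,0,0.2],0]]'>/dev/null; python3 st.py
python3 - <<'E'
from h import *
# cup seen in top camera? find change vs start
f=manip.grab_frame("scene");np.save("sc.npy",f["img"]);w=manip.grab_frame("wrist");np.save("wr.npy",w["img"])
g=cv2.cvtColor(w["img"],cv2.COLOR_RGB2GRAY);sm=cv2.resize(g[90:330,130:390],(44,40),interpolation=cv2.INTER_AREA)
print("\n".join(" ".join(f"{x:3d}" for x in r) for r in sm))
E
```

```text
27.55 [ 0.4107 -0.2018  0.0462] tq [0.013 0.089 0.018] F [-0.78  0.2   0.89] w 0.1348 g 15.2
    27.85 [ 0.401  -0.2001  0.0236] tq [0.044 0.079 0.07 ] F [-0.73  0.45  0.97] w 0.1365 g 15.0
196 193 193 191 191 194 194 191 191 191 190 192 193 192 196 194 194 191 127 104 104  99  74  70  72  73  72  70  73  95  98  79  74  74  73  71  70  69  70  70  72  72  71  71
193 195 192 190 193 198 198 192 193 194 186 190 193 189 193 195 195 175 103 103 108  92  70  71  73  74  71  71  75 100 104 102  90  74  73  71  70  71  71  69  70  70  70  69
192 194 193 191 190 190 192 190 195 199 192 197 197 187 187 192 197 165 104 102 105  85  71  72  74  73  72  72  89 102 105 105 102  96  91  75  70  71  71  71  71  69  69  68
188 191 193 194 193 195 195 193 195 194 190 195 197 193 193 198 193 124 107 105  96  76  72  71  71  71  73  78 103 102 105 106 104 102 102  99  89  79  72  73  73  70  69  68
189 190 192 192 193 197 199 196 192 191 187 192 198 200 194 195 172 105 105 103  78  74  72  71  71  70  72  86 105 104 105 106 106 103 104 105 102  98  88  82  74  71  72  71
190 187 189 192 188 195 200 19
[... 5429 characters left out ...]
  12  10  11  10  11  11  12  12  12  11  13  11  11  10   9  10  10  18  53  57  59  56  36  16  14  12  12  11  10  11  12  11  12  12  12  13  15  20  26  34  56 133 182
 10  10  10  10   9  11  13  13  13  13  13  12  11  10  11  10  11  11  51  79  56  59  55  75  28  13  11  10  11  12  10  11  13  13  15  15  19  24  32  40  49  58  67 103
 10  11  10  11  11  13  16  13  12  12  13  12  11  10  10  11  11  11  56  70  56  58  54  65  29  12  11  11  12  11  11  14  14  16  19  24  37  36  43  51  58  63  66  68
 10  11  11  11  20  89  32  13  13  14  13  11   9  12  11  11  12  11  46  65  57  57  54  67  36  11  10  10  13  11  12  14  17  21  25  31  90  96  50  52  54  55  53  51
```

The scoop is back near level: TCP is at 0.024 and the handle lies straight between the fingers. Releasing and moving the arm aside to measure it from the top camera.

```bash
python3 -m pendant '[[0.2,[0,0,0],0],[0.35,[0,0,0],0],[0.5,[0,0,0],0],[0.5,[0,0,0],0]]'>/dev/null; python3 st.py; python3 -m pendant '[[0.5,[0,0,-0.2],0],[0.5,[0,0,-0.5],0],[0.5,[0,0,-0.9],0],[0.5,[0,0,-1],0]]'>/dev/null;python3 -m pendant '[[0.5,[0,0,-0.4],0],[0.5,[0,0,-0.8],0],[0.5,[0,0.2,-0.9],0],[0.5,[0,0.6,-0.9],0],[0.5,[0,1,-0.9],0]]'>/dev/null; for i in 1 2; do python3 -m pendant '[[0.5,[0,0.4,0],0],[0.5,[0,0.8,0],0],[0.5,[0,1,0],0]]'>/dev/null; done; python3 st.py
python3 - <<'E'
from h import *
f=manip.grab_frame("top");pickle.dump(f,open("top2.pkl","wb"));f0=pickle.load(open("top.pkl","rb"))
d=(np.abs(f["img"].astype(int)-f0["img"]).max(2)>18).astype(np.uint8)
n,l,st,c=cv2.connectedComponentsWithStats(d)
for i in range(1,n):
    if st[i,4]>60: print(st[i],c[i].round(1))
p=proj(f,[.40,-.2,.038]);print("expect grip",p,"cup",proj(f,[.40+.108,-.2-.0256,.04]))
u,v=map(int,proj(f,[.508,-.2256,.04]));g=cv2.cvtColor(f["img"],cv2.COLOR_RGB2GRAY)
print(u-24,v-24);print("\n".join(" ".join(f"{x:3d}" for x in r) for r in g[v-24:v+66:2,u-24:u+24:2]))
E
```

```text
28.35 [ 0.4028 -0.2012  0.0258] tq [-0.009 -0.06   0.023] F [-0.03  0.35 -0.2 ] w 0.5003 g 0.0
    29.85 [0.4854 0.1523 0.2529] tq [-0.014 -0.006  0.001] F [-0.08 -0.55 -0.84] w 0.5002 g 0.0
[     0      0    512    384 132238] [238.7 198. ]
[278  87  26  17 114] [292.1  96. ]
[419 101  28  25 448] [431.8 113.2]
[306 136  12  19  67] [311.6 144.4]
[152 229  32  30 620] [167.5 244.2]
[168 377  70   7 280] [206.9 381.1]
expect grip (np.float64(330.39967359739177), np.float64(256.8215415696386)) cup (np.float64(340.9719707617233), np.float64(209.60487432468156))
316 185
150 154 152 151 151 152 151 151 151 153 153 151 151 149 150 147 148 147 148 149 149 146 145 147
150 151 151 150 152 150 148 151 149 149 151 150 149 152 149 146 147 149 146 148 148 148 149 149
149 151 154 152 154 151 149 149 148 148 149 144 146 149 148 145 149 146 147 147 145 150 151 150
153 151 153 155 154 151 152 152 151 151 152 142 142 152 152 150 148 148 149 146 147 149 151 148
152 148 148 153 150 147 149 146 123 114 113  90  95 116 145 149 147 148 151 148 149 147 149 149
152 149 148 151 150 141 117  94  98 102 104 10
[... 3093 characters left out ...]
 153 152 152 152 151 151 152
154 150 152 154 148 131 111 124 128 132 155 153 152 152 152 154 153 154 154 150 153 152 152 152
156 152 151 152 148 129 105 128 126 145 156 156 152 154 155 151 151 150 152 153 151 152 153 152
157 153 151 152 150 145 123 127 121 147 157 155 154 155 151 147 151 151 152 154 155 150 150 155
153 154 153 154 153 154 153 134 139 149 155 152 153 154 151 152 153 155 154 154 155 150 152 155
152 153 151 155 153 153 155 149 150 148 151 151 155 154 154 154 154 157 156 152 151 151 154 153
149 153 155 155 155 154 153 152 149 148 155 154 154 153 152 148 150 150 152 153 149 149 150 151
152 152 152 153 156 154 155 152 150 150 153 153 151 156 153 147 150 147 151 151 149 149 150 152
```

The top-camera data shows the scoop upright and empty: rim centre about (336.7,208.2), handle end about (331.7,266).

```bash
python3 - <<'E'
from h import *
f=pickle.load(open("top2.pkl","rb"))
C=ground(f,336.7,208.2,.04);E=ground(f,331.7,265.5,.038);d=(E-C)[:2];h=np.arctan2(d[1],d[0]);print(C,E,np.linalg.norm(d),h)
h=h%(2*np.pi)
u=np.r_[np.cos(h),np.sin(h)];G=C[:2]+.075*u;print("grasp",G)
print(move(np.r_[G,.25],h))
s=manip.state();print(s["joint_pos"])
E
```

```text
[ 0.51121715 -0.21584312  0.04      ] [ 0.38046085 -0.20265143  0.038     ] 0.13142005407020355 3.0410452365148295
grasp [ 0.43659595 -0.20831477]
(array([-0.28369155, -3.03389212,  0.01616627]), np.float64(-0.04055112226581692), array([0.48570501, 0.15402166, 0.25285006]), np.float64(2.9136501287097176))
[ 0.15946938 -0.24056154  1.85096077  0.00265028  1.53135032 -1.18348777]
```

```bash
for i in 1 2; do python3 -m pendant '[[0.5,[-0.05,-0.4,0],0],[0.5,[-0.09,-0.8,0],0],[0.5,[-0.09,-1,0],0]]'>/dev/null; done; python3 -m pendant '[[0.5,[-0.05,-0.4,0],-0.04],[0.5,[-0.1,-0.8,0],-0.04],[0.5,[-0.1,-1,0],-0.04],[0.5,[-0.1,-1,0],-0.04]]'>/dev/null; python3 - <<'E'
from h import *
print(move([.4366,-.2083,.019],3.041))
E
```

```text
(array([-0.02022442,  0.02980564,  1.94903776]), np.float64(-0.00358989067016513), array([ 0.43407437, -0.21156386,  0.25288806]), np.float64(3.0297220258434185))
```

```bash
python3 -m pendant '[[0.5,[0,0,0],0],[0.4,[0,0,0],0]]'>/dev/null; python3 - <<'E'
from h import *
print(move([.4366,-.2083,.019],3.041))
w=manip.grab_frame("wrist");s=manip.state();g=cv2.cvtColor(w["img"],cv2.COLOR_RGB2GRAY)
# handle expected at pixel of grasp point
T=w["tool_from_camera"];Rt=q(s["tool_rot"])
def pw(p):
    c=np.linalg.inv(T)@np.r_[Rt.inv().apply(np.asarray(p)-s["tool_pos"]),1];return c[0]/c[2]*w["fx"]+w["cx"],c[1]/c[2]*w["fy"]+w["cy"]
for p in([.4366,-.2083,.038],[.400,-.2046,.038]):
    a=pw(p);print(np.round(a,1),"u from",int(a[0])-20,g[int(a[1]),int(a[0])-20:int(a[0])+20])
E
```

```text
(array([-0.01159354, -0.00245313,  1.95225193]), np.float64(-0.0016639796452552202), array([ 0.43528481, -0.20797397,  0.25327063]), np.float64(3.0357724537707433))
[256.4 166.9] u from 236 [57 62 60 62 60 60 60 58 60 63 60 63 62 60 58 52 50 48 50 48 52 49 47 48
 53 55 58 60 59 60 62 59 61 62 59 59 58 61 60 60]
[256.3 139.1] u from 236 [93 93 93 93 90 88 90 90 90 91 90 89 83 76 69 61 52 48 48 48 48 49 50 48
 50 52 57 60 62 61 63 63 62 63 61 60 61 63 62 61]
```

The wrist camera confirms the handle is centred within 1 mm. Grasping.

```bash
python3 -m pendant '[[0.4,[-0.01,0,0.35],0],[0.4,[-0.01,0,0.7],0],[0.4,[-0.01,0,1],0]]'>/dev/null; python3 -m pendant '[[0.4,[0,0,0.35],0],[0.4,[0,0,0.7],0],[0.4,[0,0,0.9],0],[0.35,[0,0,0.95],0],[0.3,[0,0,0.95],0]]'>/dev/null;python3 st.py; python3 -m pendant '[[0,[0,0,0],0],[0,[0,0,0],0],[0,[0,0,0],0],[0,[0,0,0],0],[0,[0,0,0],0]]'>/dev/null;python3 st.py;  python3 -m pendant '[[0,[0,0,-0.15],0],[0,[0,0,-0.5],0],[0,[0,0,-0.85],0],[0,[0,0,-1],0]]'>/dev/null;  python3 -m pendant '[[0,[0,0,-0.3],0],[0,[0,0,-0.65],0],[0,[0,0,-0.9],0],[0,[0,0,-0.9],0],[0,[0,0,-0.9],0]]'>/dev/null;python3 st.py
```

```text
31.95 [ 0.4363 -0.2079  0.019 ] tq [ 0.037 -0.01   0.003] F [-0.64 -0.32  0.66] w 0.3018 g 0.0
    32.45 [ 0.4373 -0.2098  0.0208] tq [-0.15  -0.02  -0.018] F [-0.89 -0.48  3.07] w 0.1136 g 58.8
    33.35 [ 0.4363 -0.2089  0.2474] tq [ 0.006  0.03  -0.006] F [-0.61 -0.13 -1.22] w 0.1132 g 58.5
```

```bash
python3 - <<'E'
from h import *
print(move([.4316,.2534,.247],3.041))
E
```

```text
(array([4.50094202e-01, 3.82645554e+00, 2.46867521e-03]), np.float64(-0.002004042582459009), array([ 0.4363159 , -0.20891625,  0.24735279]), np.float64(3.0347041145454656))
```

```bash
for i in 1 2 3; do python3 -m pendant '[[0,[0.03,0.25,0],0],[0,[0.07,0.6,0],0],[0,[0.11,0.95,0],0]]'>/dev/null; done; python3 -m pendant '[[0,[0.05,0.35,0],0],[0,[0.09,0.75,0],0],[0,[0.12,0.97,0],0],[0,[0.12,0.97,0],0],[0,[0.12,0.97,0],0]]'>/dev/null; python3 - <<'E'
from h import *
print(move([.4316,.2534,.10],3.041))
E
```

```text
(array([-0.01396491,  0.01361597,  1.20670276]), np.float64(-0.0015902090676861436), array([0.43038898, 0.25228278, 0.24481387]), np.float64(3.0360042108752854))
```

```bash
python3 -m pendant '[[0,[-0.012,0.012,0.3],0],[0,[-0.012,0.012,0.6],0],[0,[-0.012,0.012,0.85],0],[0,[-0.012,0.012,1],0],[0,[-0.012,0.012,1],0]]'>/dev/null; python3 -m pendant '[[0,[0,0,0.2],0],[0,[0,0,0.45],0],[0,[0,0,0.45],0],[0,[0,0,0.45],0]]'>/dev/null; python3 st.py; python3 - <<'E'
from h import *
f=manip.grab_frame("scene");s=manip.state();C=s["tool_pos"]+[.0739,.006-.012,.019]
g=cv2.cvtColor(f["img"],cv2.COLOR_RGB2GRAY)
print("small rim pred",proj(f,C+[0,0,.002]),"small foot",proj(f,C-[0,0,.038]),"big",proj(f,[.5055,.2474,.032]))
u,v=map(int,proj(f,[.5055,.2474,.04]));print(u-36,v-24)
print("\n".join(" ".join(f"{x:3d}" for x in r) for r in g[v-36:v+30:2,u-36:u+36:2]))
E
```

```text
35.65 [0.4335 0.2533 0.0742] tq [ 0.015  0.094 -0.009] F [ 1.15 -0.38 -0.47] w 0.1162 g 58.8
small rim pred (np.float64(383.9794276987968), np.float64(212.74706655044366)) small foot (np.float64(379.7381256399283), np.float64(226.2724800700987)) big (np.float64(376.90554538985424), np.float64(233.21172795554315))
341 206
143 137 136 138 137 135 136 138 137 137 135 136 137 138 139 104  18  33  47  42  50  31  47  30 108 159 163 162 160 160 159 161 161 162 163 161
139 137 137 136 137 136 136 137 137 137 136 137 136 138 140 107  23  40  48  46  49  42  45  36 131 159 162 162 162 161 161 162 162 161 161 161
146 136 135 136 136 136 136 137 138 135 134 137 138 138 138 121  61  47  50  48  52  53  39  68 153 160 161 161 160 161 160 161 162 160 159 158
154 140 137 136 134 136 136 137 136 136 136 138 139 138 136 134 110  66  68  56  53  56  84 124 160 161 160 161 163 162 162 162 160 159 158 158
159 154 142 137 134 136 137 136 136 137 138 135 136 137 134 128 106  85  74  56  54  78 126 138 154 160 159 161 163 162 162 163 161 162 159 159
161 160 149 137 136 136 136 137 136 136 138 138 139 126  
[... 3274 characters left out ...]
  85  87  87  88  89  87  76  63  57  51  51  49  49  51  50  66 111 130  83  57  75 131 149 158 158 160 158 158 159 159 158
 86  87  87  86  85  85  86  88  87  88  86  86  82  67  60  56  52  52  50  52  55  97 131 114  64  84 141 155 157 155 158 158 158 159 158 158
 88  91  88  88  89  87  87  87  88  88  86  87  89  87  78  66  57  58  58  59  57  79 121 131  82 126 155 155 155 156 156 157 158 159 158 155
 88  88  89  88  88  88  88  86  86  87  87  87  88  88  88  86  78  72  67  62  58  66 107 132 132 153 156 154 155 157 159 160 160 160 157 156
 87  87  88  87  89  90  88  87  87  85  88  89  87  87  86  88  88  86  87  77  72  79  91 127 138 153 158 156 158 158 157 158 158 156 157 158
```

```bash
python3 - <<'E'
from h import *
f=manip.grab_frame("top");s=manip.state();C=s["tool_pos"]+[.0739,-.006,.019];print(C)
g=cv2.cvtColor(f["img"],cv2.COLOR_RGB2GRAY)
a=proj(f,C+[0,0,.002]);print("small rim pred",a,"r",.036*f["fx"]/(f["eye"][2]-C[2]),"big",proj(f,[.5055,.2474,.032]))
u,v=map(int,a);print(u-32,v-32)
print("\n".join(" ".join(f"{x:3d}" for x in r) for r in g[v-32:v+40:2,u-32:u+40:2]))
E
```

```text
[0.50860617 0.24808541 0.09478473]
small rim pred (np.float64(128.27184167673946), np.float64(207.43578332863294)) r 16.613251142918568 big (np.float64(139.22006126690837), np.float64(210.21791538045568))
96 175
142 142 144 141 143 141 143 144 142 140 142 143 146 141 140 141 141 142 137 121 112  78  74  77  99 140 140 143 140 141 142 140 144 143 141 138
141 141 143 142 143 144 145 144 144 142 142 145 147 144 144 146 143 141 137 119 116  79  72  73  97 141 139 143 139 138 141 141 140 140 139 139
141 141 140 143 145 143 145 144 144 141 141 145 144 142 143 143 146 141 142 123 119  78  65  74  94 139 140 140 137 140 140 140 141 142 141 141
143 140 140 145 145 143 143 140 142 142 143 145 142 142 142 140 143 142 142 124 122  81  72  74  77 132 139 139 139 140 140 140 141 145 141 142
141 142 140 141 143 142 144 141 138 141 144 146 140 140 140 140 139 143 145 123 123  83 105  74  76 134 138 142 141 139 137 140 142 141 134 112
144 142 139 140 134 136 143 145 143 139 141 143 143 141 142 140 140 141 143 125 124  84 105  71  90 137 140 140 140 140 137 135 128 107  87  79
144 146 142 140 138 140 
[... 3595 characters left out ...]
   6   6   4   7   5   9   1   5   3   7  13  29  70  74  87 115 119 120 122  93  55  79 123 125 128 114  55  62  83  84  82
  6   5   7  11  32  18  11   8   5   6   4   5   7   9   7   8   6  18  12  14  37  64 102 119  75  55  79 127 126 125 121  71  67  83  83  84
  7   0   4  14  30  25   5   4   4   5   5   8  10   4   5   9  11  11  14  22  12  29  31  71  78  56  86 126 123 122 122 106  81  81  80  84
  5   9   6  14  26  27   7   6   6  10   6   2   6   5  11   8  14  16  24  24  23  43  26  54  65  56 118 123 121 122 121 126  93  85  81  83
  5   8   7  18  26  27  10  12   4   7   5   8   4  11  17  21  27  41  44  43  57  86  45  78  54  57 115 121 121 123 124 124 126  81  82  85
```

```bash
python3 - <<'E'
from h import *
a=pickle.load(open("top.pkl","rb"));b=pickle.load(open("scene.pkl","rb"))
def ray(f,u,v):
    d=q(f["rotation"]).apply([(u-f["cx"])/f["fx"],(v-f["cy"])/f["fy"],1]);return f["eye"],d/np.linalg.norm(d)
def tri(x,y):
    (o,d),(p,e)=ray(a,*x),ray(b,*y);t=np.linalg.lstsq(np.c_[d,-e],p-o,rcond=None)[0];A=o+t[0]*d;B=p+t[1]*e;return (A+B)/2,np.linalg.norm(A-B)
print("small",tri((132,211),(381.3,213)))
print("at z .09 top:",ground(a,132,211,.09),"scene",ground(b,381.3,213,.09))
print("big scene",ground(b,378,233.2,.032),"top",ground(a,140,210.2,.032))
s=manip.state();x=q(s["tool_rot"]);print(s["tool_pos"],move([0,0,0],0)[3], x.apply([0,0,1]))
E
```

```text
small (array([0.50124752, 0.24388607, 0.08880376]), np.float64(0.002312720001009801))
at z .09 top: [0.50113989 0.24218546 0.09      ] scene [0.50222186 0.24462781 0.09      ]
big scene [0.50516708 0.24988772 0.032     ] top [0.50554809 0.24553953 0.032     ]
[0.43470617 0.25408541 0.07578473] 3.0342509320785145 [ 0.00324092  0.00117052 -0.99999406]
```

The two cameras put the small cup at (0.5015,0.2435) and the big one at (0.5053,0.2475), so I correct by 4 mm in each axis and lower.

```bash
python3 -m pendant '[[0,[-0.03,0.037,0],0],[0,[-0.03,0.037,0.1],0],[0,[-0.03,0.037,0.2],0],[0,[-0.03,0.037,0.28],0],[0,[-0.03,0.037,0.28],0]]'>/dev/null; python3 st.py; for i in 1 2 3 4; do python3 -m pendant '[[0,[0,0,0.03],0],[0,[0,0,0.03],0]]'>/dev/null; python3 st.py; done
```

```text
36.25 [0.4352 0.2571 0.0371] tq [-0.025  0.036 -0.025] F [-0.94  0.64 -1.62] w 0.1144 g 58.8
    36.45 [0.437  0.2578 0.0359] tq [ 0.012  0.037 -0.07 ] F [ 0.01  1.21 -1.58] w 0.1169 g 58.8
    36.65 [0.4372 0.2579 0.0325] tq [0.031 0.029 0.031] F [ 0.18 -0.28 -0.74] w 0.1182 g 58.8
    36.85 [0.437  0.2578 0.0287] tq [0.001 0.039 0.008] F [-0.11  0.29 -1.69] w 0.1168 g 58.8
    37.05 [0.4371 0.2578 0.0251] tq [-0.04  -0.032 -0.01 ] F [1.11 0.26 0.66] w 0.1157 g 58.8
```

It went in with no contact force down to the nested height. Releasing, retreating up and checking.

```bash
python3 -m pendant '[[0.13,[0,0,0],0],[0.16,[0,0,0],0],[0.25,[0,0,0],0],[0.4,[0,0,0],0],[0.5,[0,0,0],0]]'>/dev/null; python3 st.py; python3 -m pendant '[[0.5,[0,0,-0.15],0],[0.5,[0,0,-0.4],0],[0.5,[0,0,-0.8],0],[0.5,[0,0,-1],0]]'>/dev/null; for i in 1 2 3; do python3 -m pendant '[[0.5,[0.1,-0.4,-0.3],0],[0.5,[0.2,-0.8,-0.3],0],[0.5,[0.2,-1,-0.3],0]]'>/dev/null; done; python3 st.py
python3 - <<'E'
from h import *
f=manip.grab_frame("top");b=manip.grab_frame("scene");pickle.dump((f,b),open("end.pkl","wb"))
for k,f_,p,r in(("top",f,[.5053,.2475,.038],26),("scene",b,[.5053,.2475,.035],30)):
    g=cv2.cvtColor(f_["img"],cv2.COLOR_RGB2GRAY);a=proj(f_,p);print(k,np.round(a,1));u,v=map(int,a);print(u-r,v-r)
    print("\n".join(" ".join(f"{x:3d}" for x in q_) for q_ in g[v-r:v+r+(24 if k=="top" else 4):2,u-r:u+r:2]))
E
```

```text
37.55 [0.4374 0.258  0.0257] tq [ 0.026 -0.033 -0.048] F [ 0.1  -0.79  0.15] w 0.4994 g 0.0
    38.85 [ 0.3267 -0.0946  0.2555] tq [-0.03  -0.016 -0.024] F [ 1.64 -1.34  0.11] w 0.5036 g 0.0
top [138.3 210.2]
112 184
131 129 134 137 131 131 133 132 132 133 135 117 116  76  99  67  74 124 129 133 132 130 128 130 131 131
135 131 133 133 134 132 132 130 132 132 133 117 116  79  98  59  87 131 132 129 132 131 130 129 131 133
131 131 132 135 134 136 132 130 132 130 131 111 115  81  98  55  71 124 129 128 130 129 134 133 133 132
131 133 131 136 137 135 133 131 132 132 132 118 114  81  97  54  72  95 105 127 129 130 132 134 130 130
135 135 132 131 135 134 130 131 134 133 131 125 115  93  83  63  73  72  72  81 105 127 131 133 129 128
135 134 130 129 134 131 132 133 131 132 123 110  88  85  80  79 100  79  70  73  73  77 119 129 133 131
136 133 133 133 133 134 134 129 125 110 106  92  83  85  94  89  66  79  82  65  72  75  81 105 133 131
133 130 133 135 134 133 131 121 109  90  70  73  71  75  77  81  91  75  56  90  59  73  71  89 130 128
130 132 135 133 131 131 123 107  74  65  66  68  70
[... 6236 characters left out ...]
 148 144 126  94  84  80  73  61  55  54  55  54  54  73 114 122  76 117 146 146 147 147 147 148 149
146 148 148 147 146 145 146 146 134 102  90  82  80  72  66  61  57  54  60 100 124 124 144 147 146 146 149 151 150 151
146 149 150 149 146 145 145 148 148 145 135 125 101  90  81  80  71  67  74  85 120 131 144 150 148 149 149 148 149 150
147 149 149 148 148 148 148 149 149 148 145 144 143 135 125  88  79  99 119  84 108 128 140 149 150 149 146 147 150 151
145 147 148 148 148 148 147 146 144 146 146 146 145 146 142 102  80  69 108  98  94 123 135 144 148 148 147 150 151 152
147 147 147 147 145 146 148 146 146 145 146 146 147 146 146 139  91  75 100 115  84 114 129 141 148 149 146 148 151 150
```

```bash
python3 - <<'E'
from h import *
f,b=pickle.load(open("end.pkl","rb"))
P=ground(f,139.3,228,.041);Q=ground(f,135,256,.041);d=(Q-P)[:2];h=np.arctan2(d[1],d[0]);print("heading",h)
C=np.array([.5053,.2475,.041]);tip=C+np.r_[.131*np.cos(h),.131*np.sin(h),0]
g=cv2.cvtColor(f["img"],cv2.COLOR_RGB2GRAY);a=proj(f,tip);print("top tip pred",np.round(a,1));u,v=map(int,a);print(u-10,v-10);print(g[v-10:v+12,u-10:u+12])
g=cv2.cvtColor(b["img"],cv2.COLOR_RGB2GRAY)
for z in(.031,.041,.051): print("scene tip",z,np.round(proj(b,[tip[0],tip[1],z]),1))
u,v=map(int,proj(b,tip));print(u-10,v-10);print(g[v-10:v+14,u-10:u+14])
E
```

```text
heading 3.023048499869096
top tip pred [129.1 266.5]
119 256
[[132 131 131 134 136 137 139 132 116 115 123 105  81  77 106 114 113 103
   80  73  74  94]
 [133 131 131 133 135 137 137 132 115 116 120 102  78  78 107 114 108  86
   74  74  75  96]
 [133 132 131 133 135 136 134 128 113 115 114  98  77  85 109 116 108  82
   71  74  78 101]
 [134 133 133 134 137 137 133 120 111 116 109  93  76  92 111 115 112 101
   90  88  96 119]
 [134 134 134 136 137 137 132 119 113 116 109  91  75  95 110 115 113 115
  119 122 124 131]
 [133 133 133 136 139 137 131 120 114 119 108  86  73  98 112 115 115 120
  132 136 134 134]
 [133 133 133 135 136 135 130 117 115 121 106  82  75 106 114 116 116 123
  136 137 133 132]
 [134 133 135 136 135 134 129 115 116 121 104  79  80 113 116 116 122 131
  134 134 131 130]
 [134 133 134 136 134 133 130 117 117 119 101  78  89 120 120 122 130 134
  134 132 130 130]
 [133 133 135 136 134 133 130 121 115 111  99  85 106 128 129 130 135 135
  133 132 131 132]
 [133 135 136 137 133 131 131 127 117 110 105 102 121 131 132 134 136 134
  134 134 135 136]
 [132 133 136 13
[... 2830 characters left out ...]
50 150 151 151 151 151 152 146 125 104 112 123 129 139 149 153 154
  154 153 153 151 152 153]
 [149 149 149 150 151 153 152 152 146 124 104 112 123 128 134 144 151 153
  154 154 153 152 153 153]
 [149 149 149 150 151 153 153 152 146 125 105 112 124 128 131 141 149 151
  152 152 153 154 153 152]
 [152 151 151 151 152 153 152 152 147 126 105 111 123 126 128 138 148 150
  151 152 153 153 153 153]
 [153 152 152 152 151 152 152 153 147 126 104 110 122 127 127 137 146 150
  151 152 153 152 153 153]
 [152 150 150 150 150 151 152 152 146 124 101 109 122 127 129 139 146 149
  150 152 153 152 152 153]
 [150 150 149 148 149 150 151 149 141 119 101 108 121 127 131 141 148 150
  151 152 152 152 152 152]]
```

```bash
python3 - <<'E'
from h import *
a,b=pickle.load(open("end.pkl","rb"))
def ray(f,u,v):
    d=q(f["rotation"]).apply([(u-f["cx"])/f["fx"],(v-f["cy"])/f["fy"],1]);return f["eye"],d/np.linalg.norm(d)
def tri(x,y):
    (o,d),(p,e)=ray(a,*x),ray(b,*y);t=np.linalg.lstsq(np.c_[d,-e],p-o,rcond=None)[0];A=o+t[0]*d;B=p+t[1]*e;return ((A+B)/2).round(4),np.linalg.norm(A-B).round(4)
print("tip",tri((134,262.5),(376,195.5)),"rim",tri((138,210),(377.3,231)))
E
```

```text
tip (array([0.385 , 0.2558, 0.0465]), np.float64(0.0112)) rim (array([0.5057, 0.2472, 0.0392]), np.float64(0.001))
```

```bash
python3 - <<'E'
from h import *
a,b=pickle.load(open("end.pkl","rb"))
def ray(f,u,v):
    d=q(f["rotation"]).apply([(u-f["cx"])/f["fx"],(v-f["cy"])/f["fy"],1]);return f["eye"],d/np.linalg.norm(d)
def tri(x,y):
    (o,d),(p,e)=ray(a,*x),ray(b,*y);t=np.linalg.lstsq(np.c_[d,-e],p-o,rcond=None)[0];A=o+t[0]*d;B=p+t[1]*e;return ((A+B)/2).round(4),np.linalg.norm(A-B).round(4)
print(tri((132.5,265),(377,195.5)),tri((132.5,265.5),(377,196.5)))
# synthetic check: predicted rim/floor positions if upright nested, and colour patches of both handles
G=a["img"];print("top rows v=248: ",[tuple(map(int,x)) for x in G[248,126:146]])
# residual tilt via small cup inner floor: bright disc centroid
g=cv2.cvtColor(G,cv2.COLOR_RGB2GRAY);m=np.zeros_like(g);m[196:226,130:154]=1;k=((g>104)&(m>0)).astype(np.uint8)
n,l,st,c=cv2.connectedComponentsWithStats(k);i=1+st[1:,4].argmax();print("floor",st[i],c[i],"pred",proj(a,[.5057,.2472,.006]),"big floor pred(empty) same check")
g0=cv2.cvtColor(pickle.load(open("top2.pkl","rb"))["img"],cv2.COLOR_RGB2GRAY);k=np.zeros_like(g0);k[194:224,322:346]=(g0[194:224,322:346]>120)
n,l,st,c=cv2.connectedComponentsWithStats(k.astype(np.uint8));i=1+st[1:,4].argmax();print("ref small on table floor",st[i],c[i],"pred",proj(a,[.5112,-.2158,.003]))
E
```

```text
(array([0.3788, 0.2604, 0.0421]), np.float64(0.0107)) (array([0.3772, 0.2618, 0.0378]), np.float64(0.0104))
top rows v=248:  [(140, 134, 123), (135, 129, 119), (117, 114, 106), (116, 114, 109), (123, 120, 116), (110, 108, 104), (87, 86, 82), (77, 74, 71), (107, 103, 94), (118, 112, 102), (119, 114, 105), (110, 105, 97), (80, 77, 70), (73, 70, 64), (76, 72, 67), (91, 87, 78), (123, 118, 109), (138, 133, 122), (140, 134, 124), (141, 136, 126)]
floor [134 202  18  18 232] [142.06896552 210.55172414] pred (np.float64(143.14372154771218), np.float64(210.62415999037415)) big floor pred(empty) same check
ref small on table floor [326 203  17  17 237] [334.18987342 210.79746835] pred (np.float64(333.6401311383229), np.float64(208.99587841981608))
```

The steel-tinted handle pixels put the tip at (129,266), matching the upright nested prediction of (129.1,266.5). The rim triangulates to (0.5057,0.2472,0.039). A last check of the funnel and beads, then hand in.

```bash
python3 - <<'E'
from h import *
f,b=pickle.load(open("end.pkl","rb"));f0=pickle.load(open("top.pkl","rb"));b0=pickle.load(open("scene.pkl","rb"))
for n,x in(("start",f0),("end",f)):
    m=x["img"].astype(int);k=m[150:260,205:320];print(n,"r-g>14 in funnel:",((k[...,0]-k[...,1])>14).sum())
    g=cv2.medianBlur(cv2.cvtColor(x["img"],cv2.COLOR_RGB2GRAY),3)[155:245,210:300];c=cv2.HoughCircles(g,cv2.HOUGH_GRADIENT,1,80,param1=60,param2=12,minRadius=23,maxRadius=31);print("funnel",c)
m=b["img"].astype(int);d=m[...,0]-m[...,2];k=d[218:246,248:270];print("bead px in tube",(k>8).sum());print(k[::2,::1])
r=b["img"].astype(int);r0=b0["img"].astype(int);z=((r[...,0]-r[...,1])>20)&~((r0[...,0]-r0[...,1])>8);z[:160]=0;print("stray",z.sum())
E
```

```text
start r-g>14 in funnel: 118
funnel [[[40.5 42.5 26.4]]]
end r-g>14 in funnel: 174
funnel [[[41.5 40.5 26.4]]]
bead px in tube 185
[[ 7  6  8 10 10 11 12 11 12 11 11 13 11 12 12 12 11 10 10  9  6  5]
 [ 7  5  5  4  5  6  6  7  8  8  9  9  9  8  7  7  6  6  6  4  4  4]
 [ 6  4  4  3  4  4  5  4  5  5  5  5  5  5  5  4  4  3  5  4  4  4]
 [ 5  4  3  3  4  5  5  4  4  5  6  5  5  5  4  4  4  3  4  4  4  4]
 [ 6  4  4  3  4  4  3  4  5  3  4  4  3  3  3  3  4  3  5  4  4  5]
 [ 6  4  5  3  3  2  4  5  6  9  9  8  7  6  4  4  4  4  3  3  2  4]
 [ 5  3  3  3  3  4  6 11 16 19 18 18 17 11  6  5  5  5  4  4  2  5]
 [ 5  3  3  3  3  5  8 13 17 18 18 19 15 10  9 12 16 18 15 11  6  5]
 [ 6  3  4  4  5  7  8  6  6 10 12 12  9  8 10 17 20 20 17 13 10  7]
 [ 6  6 12 20 29 32 28 18  8  8 14 16 15 13 13 14 15 10  5  2  3  4]
 [ 7 12 22 28 30 31 31 23 15 14 18 22 21 20 17 12  8  5  3  1  1  3]
 [ 3  3  5 10 16 20 15 10  5  8 15 20 20 15 10  8  4  1  2  1  2  3]
 [ 2  2  2  3  4  5  2  2  2  2  5  9  8  3  2  1  1  1  1  1  2  4]
 [ 5  4  3  1  2  1  1  2  2  1  1  2  3  1  1  1  1  1  1  3  6 10]]
stray 1
```

```bash
python3 - <<'E'
from h import *
f,b=pickle.load(open("end.pkl","rb"));m=f["img"].astype(int);r=((m[...,0]-m[...,1])>12)
k=r[150:260,205:304].astype(np.uint8);n,l,st,c=cv2.connectedComponentsWithStats(k)
for i in range(1,n):
    if st[i,4]>3: print(st[i,:4]+[205,150,0,0],st[i,4],(c[i]+[205,150]).round(1))
for z in(.014,.03,.07,.095,.155): print(z,np.round(proj(f,[.524,-.021,z]),1),"bead px",round(.016*f["fx"]/(f["eye"][2]-z),1),"spout/tube r px",round(.02*f["fx"]/(f["eye"][2]-z),1))
x=m[185:215,234:264,0]-m[185:215,234:264,1];print("\n".join(" ".join(f"{v:3d}" for v in q_) for q_ in x))
E
```

```text
[301 150   3   4] 8 [302.4 151.1]
[248 195  13  13] 89 [254.  199.5]
[245 202   5   5] 19 [246.9 203.8]
0.014 [252.9 203.2] bead px 6.7 spout/tube r px 8.3
0.03 [252.6 202.8] bead px 6.8 spout/tube r px 8.5
0.07 [251.9 201.6] bead px 7.2 spout/tube r px 8.9
0.095 [251.5 200.8] bead px 7.4 spout/tube r px 9.2
0.155 [250.2 198.6] bead px 8.0 spout/tube r px 10.0
  4   5   4   5   5   5   3   4   5   4   5   5   5   5   5   6   5   5   6   5   6   5   5   5   6   5   5   6   5   6
  5   6   4   5   5   5   5   5   5   4   5   5   5   5   5   5   4   5   5   5   5   6   5   4   5   5   5   5   5   5
  5   5   5   4   5   6   5   5   5   5   5   5   5   5   5   6   5   4   4   6   5   5   5   5   5   6   5   6   5   5
  5   4   5   5   5   5   5   5   6   6   4   5   5   5   5   5   3   4   4   5   4   5   4   5   5   5   5   5   5   5
  5   4   4   5   6   6   5   5   4   5   4   5   4   5   4   4   3   3   4   2   4   4   5   4   5   5   5   5   5   5
  4   4   4   5   5   5   5   5   5   5   4   4   4   3   4   3   1   1   3   2   3   4   5   4   4   5   5   5   5   5
  5   4   5   5  
[... 2162 characters left out ...]
   4   4   3   4   4   3   3   4   4   4   4   4   5   4   3   4   5   5   4   4   5   5   4   4   5
  3   4   5   4   4   4   3   4   5   3   2   4   4   5   4   3   4   4   5   4   4   4   4   4   4   4   4   5   4   4
  4   2   4   3   3   3   4   4   4   4   3   4   4   3   4   4   4   5   5   4   3   4   4   4   3   3   4   4   4   4
  3   4   4   4   4   3   5   5   4   4   4   4   4   4   4   3   3   4   3   3   4   4   5   3   4   5   4   3   4   5
  3   4   4   4   3   4   3   4   3   3   4   4   5   4   4   4   3   4   3   3   3   4   5   5   4   3   4   3   4   4
  3   4   5   4   4   5   4   4   4   4   3   4   4   3   4   3   3   4   4   4   3   3   5   4   4   4   4   3   5   5
```

```bash
python3 - <<'E'
from h import *
f,b=pickle.load(open("end.pkl","rb"))
for p in((251,197),(257.5,197.5),(254.5,203.5),(246.5,203.5)):
    print(p,[(z,ground(f,*p,z)[:2].round(4).tolist(),np.round(proj(b,ground(f,*p,z)),1).tolist()) for z in(.014,.03,.1)])
m=b["img"].astype(int);print((m[214:246,246:272,0]-m[214:246,246:272,2]))
E
```

```text
(251, 197) [(0.014, [0.5389, -0.0163], [260.2, 239.5]), (0.03, [0.5376, -0.017], [260.0, 234.1]), (0.1, [0.5318, -0.0201], [259.4, 208.9])]
(257.5, 197.5) [(0.014, [0.5378, -0.032], [253.5, 238.6]), (0.03, [0.5365, -0.0324], [253.4, 233.2]), (0.1, [0.5307, -0.0342], [253.0, 208.1])]
(254.5, 203.5) [(0.014, [0.5233, -0.0248], [257.2, 234.4]), (0.03, [0.5223, -0.0254], [257.1, 229.1]), (0.1, [0.5177, -0.0278], [256.6, 204.5])]
(246.5, 203.5) [(0.014, [0.5232, -0.0056], [265.4, 235.1]), (0.03, [0.5222, -0.0065], [265.2, 229.8]), (0.1, [0.5177, -0.0105], [264.4, 205.1])]
[[14 11 11 11 11 12 11 10 11 12 11 11 11 10 11 11 10 11 10 11 11 11 12 12
  11 13]
 [15 11 12 12 11 11 12 11 11 12 11 12 11 13 12 12 12 11 11 12 11 11 12 10
  11 12]
 [14 11 11 11 12 11 11 10 11 12 11 12 11 12 13 12 13 12 11 11 11 11 11 11
  11 10]
 [14 10  9 10 10 11 11 11 12 12 12 12 11 12 11 12 12 11 12 11 11 11 11  9
   7  9]
 [15  9  7  6  8 10 10 11 12 11 12 11 11 13 11 12 12 12 11 10 10  9  6  5
   7 10]
 [14 10  6  4  6  6  8  8 10 11 10 12 11 11 12 11 10 10  9  9  8  5  4  4
   6 10]
 [15  9  7  5  5  4  5  6  6
[... 1430 characters left out ...]
17 15 12 11  5  2  2  3  3
   7 12]
 [ 8  5  7 12 22 28 30 31 31 23 15 14 18 22 21 20 17 12  8  5  3  1  1  3
   7 13]
 [ 6  4  5  7 13 19 25 27 26 19 12 13 19 21 21 20 18 12  6  2  2  1  1  2
   7 13]
 [ 5  3  3  3  5 10 16 20 15 10  5  8 15 20 20 15 10  8  4  1  2  1  2  3
   8 13]
 [ 6  3  2  2  3  4  9 10  7  4  3  4 10 15 13  7  4  3  1  1  1  1  1  3
   8 14]
 [ 7  4  2  2  2  3  4  5  2  2  2  2  5  9  8  3  2  1  1  1  1  1  2  4
  10 16]
 [ 8  5  4  3  2  2  1  2  2  0  2  2  2  4  5  2  1  2  1  2  2  2  3  7
  13 16]
 [ 9  7  5  4  3  1  2  1  1  2  2  1  1  2  3  1  1  1  1  1  1  3  6 10
  14 17]
 [ 9  8  7  5  4  3  2  2  2  2  1  1  1  2  2  2  1  1  2  2  3  5  8 13
  16 17]]
```

```bash
python3 -c "
from plant import manip
print(manip.job_done())"
```

```text
the job is handed in; nothing more can be done
None
```

I handed the job in: the beads went through the funnel into the holder with no spill seen, and the emptied scoop is nested upright in the big one. I could make out only four beads for certain in the last images, and I assume the fifth is behind them in the holder.

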